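# Draw the end board of a flat-pack gear box home with its cam lock

## Robot

A 6-joint arm with a two-finger parallel gripper is mounted at the origin on a cart in front of the work surface, level with it; the furniture and walls round the work are solid. World frame = base frame: x ahead of the robot, y to its left, z up, the work surface at z = 0. Lengths are in mm, angles in rad, forces in N, time in s.
With the tool pointing down it reaches from about 300 to 1000 mm from the base axis. Payload 5.1 kg.
Tool frame: the origin (TCP) lies midway between the tips of the shut fingers; the grasp point (between the pads) lies 19 mm behind it; z points along the fingers, y is the line along which they close (so a half turn about z gives the same grasp; the last joint's range is limited). The gripper opens to 95 mm and grips with 3 to 60 N. Pads are 20 mm wide; open, the fingers measure 119 mm over their backs; the gripper's body (75 mm by 180 mm) begins 59 mm behind the grasp point.
Start: joints at [1.044, 0.124, 1.65, -0, 1.367, -0.083], TCP at [279.111, 587.011, 214.656] pointing down, gripper open.
Joint ranges: [-2.61, 2.61], [-1.02, 2.33], [0.03, 2.71], [-1.35, 4.49], [0.32, 2.68], [-2.91, 2.91]. Speed limits (rad/s): [2.57, 2.57, 3.14, 3.14, 3.14, 3.14].

## Interface

Orientations are given as a unit quaternion [x, y, z, w].
In Python, from workcell import manip gives the robot as it stands. The module is installed in compiled form; this text tells all that it offers.
- The arm moves only by the tool step_arm, never from a script. Its argument "motion" is a list of rows, each an object of numbers: "wx", "wy", "wz": the turn, a rotation vector about the tool's x, y, z in units of 4 degrees (1.0 is 4 degrees); "x", "y", "z": the shift along the tool's x, y, z in units of 3 cm (1.0 is 3 cm); "hand": the finger opening in mm, from 0 to 95.1. A call has 1 to 12 rows; each row shifts and turns the commanded pose from where the row before left it, along the tool's axes as they then stand; what a row does not reach is not made up. A row lasts 1/12 s, in which the tool goes at most 41.7 mm and 7.16 degrees, less where a joint would pass 70% of its speed; a pose out of reach is approached as far as the arm can. A call with a number of a shift or a turn outside -1 to 1 is refused whole. A call with a gripper value outside its range is refused whole. The fingers move at their own pace and stop on an object; the grip force is fixed at half the most. Time passes only in rows, so rows that do not move let the fingers close. It gives the time, the measured TCP pose, the force, the opening and the grip force at its end, in the units of the state.
- manip.read_state(): the state, without advancing time (a new reading comes with each control period).
- manip.read_camera(name): name is "scene" or "top" or "wrist"; returns a dict with "pixels" (400x640x3 uint8, red, green, blue), "intrinsics" (3x3 intrinsics, pixels), "extrinsics" (4x4, takes a point from camera to world coordinates); the wrist camera has in their place "hand_eye" (4x4, takes a point from camera to tool coordinates, whose origin is the TCP and whose axes are the flange's). Camera axes: x right, y up, looking along -z (the intrinsics and any distortion apply to the point x, -y, -z); pixel columns grow to the right and rows downward; lengths in mm; the calibration is good to about 2 mm. A picture is of the moment at which its call begins: read the wrist's pose just before it. There is no depth.
- manip.job_done(): hands the job in; it is judged then, once.
The state is a dict: "time_s": time; "joint_pos": joint angles; "joint_velocities": joint speeds; "joint_efforts": joint torques, N m; "ee_pos": TCP position; "eef_rot": TCP orientation; "force": force on the tool from outside, world axes, zero at the start; "ft_torque": the same for the moment, N m; "gripper_width": finger opening in mm; "finger_force": force on a finger pad.
Only numpy, scipy, OpenCV 4.12 (cv2) and the standard library are available. Lean on these libraries where they do the work, as an engineer would, in place of code of your own. Each camera call takes 0.05 s, during which the arm holds its last target. There are 200 camera calls.

## Task

Finish the joint of the flat-pack gear box on the table: take the orange screwdriver from its stand, set its blade gently down into the slot of the cam disc and turn the disc clockwise with it until the loose end board is drawn fully home against the rubber-faced edge strip and the lock is firmly tight. Stop as soon as it is tight, since forcing it further tears the bolt out. Then put the screwdriver back upright in its stand, and leave the gas meter, the grey tin and the timer where they are.

Things in the scene. Friction and masses are not known exactly. Their poses are not given: they have to be found in the camera images.
- base_board: White-topped board fixed flat on the table, 105 x 120 x 32 mm high. Origin: on the table under the axis of the cam disc; it reaches from -70 to +35 mm along its x and +-60 mm along y. +x points at the joining edge and the end board, z up. The cam disc (44 mm across) lies in its top; the face with the slot is 32 mm above the table, the rim 1 mm higher; a red dot marks one end of the slot.
- cam (a joint): Angle of the cam disc, rad, 0 to 1.85, growing CLOCKWISE seen from above (starts at 0.05 to 0.25). Slot direction in the base board's frame: 0.7 - angle, counter-clockwise from +x. It takes up to 0.1 N m while it catches the bolt (0.3 to 0.7) and pulls the end board home, somewhere between 0.65 and 1.35 (it varies); then it stiffens at 1 N m per rad or more. Firm: 0.16 to 0.2 N m; 0.25 is too much.
- cam_slot (a point): Middle of the floor of the slot in the cam disc, on the disc's axis, 26 mm above the table. The slot is 4 mm wide, 21 mm long and 6 mm deep, with upright walls, a closed end at either side and 1 mm chamfers at its mouth.
- edge_strip: Thin aluminium strips with a black rubber facing (3 mm in all) along the base board's joining edge, fixed; the face that the end board comes home against looks along its +x and gives by up to 1 mm as the lock is tightened. The strip sits up to 0.9 mm farther in or out on each set.
- strip_face (a point): Middle of the edge strip's outer face, 16 mm above the table.
- end_board: Loose upright wooden board with a white top edge, 18 mm thick (x), 130 mm wide (y), 62 mm tall (z), 0.25 kg, standing beyond the base board's joining edge with a gap of 1.5 to 4 mm. Its cam bolt and two dowels already reach into the base board. Origin: middle of its underside.
- board_face (a point): Middle of the end board's joining face, 16 mm above the table. Its distance from point strip_face along x is the gap (0 = home).
- driver: Flat-bladed screwdriver, 130 mm, 90 g, upright, blade down, in the stand. Origin: middle of the blade's lower edge; z up to the handle. Blade 16 mm wide along x, 2.2 mm thick along y. Shank 8 mm thick; round black collar (32 mm across) 66 to 72 mm above the origin; orange handle (26 mm along x, 20 mm along y, flat sides) from 72 to 130 mm: grip it across its flat sides (along y).
- driver_grip (a point): Middle of the screwdriver's handle, 103 mm above the blade's lower edge.
- driver_tip (a point): Middle of the lower edge of the screwdriver's blade (the driver's origin).
- stand: Grey tubular stand fixed on the table: 40 mm across (foot 72 mm), 72 mm high, with an upright round hole 23 mm wide, open at the top, 68 mm deep. The driver's collar rests on its rim, the blade's lower edge then 6 mm above the table. Origin: middle of the underside.
- gas_meter: Yellow gas meter lying on the table, 112 x 62 x 32 mm, origin in the middle of its underside. Bystander.
- sample_tin: Round grey tin, 61 mm across, 36 mm high, origin in the middle of its underside. Bystander.
- lab_timer: White timer, 60 x 66 x 19 mm, origin in the middle of its underside. Bystander.
Mind the look-alikes: they are no part of the job. What is meant by the driver is not red, and is the larger of those in its own colour.

How it is judged (in metres and radians):
On the way, in this order (a step that is already met when the one before it is completed fails the run):
1. the screwdriver's blade is seated in the slot of the cam disc (distance between driver_tip and cam_slot below 0.0035 m and angle between driver's own z axis and vertical below 0.15 rad), for 0.1 s.
2. with the blade in the slot, the disc is turned clockwise until the end board is home and the lock bears (distance between driver_tip and cam_slot below 0.005 m and value of joint cam above 0.6 rad and x of board_face in the frame of strip_face below 0.0005 m and contact force between edge_strip and end_board above 9 N), for 0.1 s.
At the end, for the whole second after the job is handed in: The end board is home against the edge strip (gap under 0.5 mm, square within 0.02 rad) and pressed on it with more than 5 N by the lock, the cam past 0.6 rad; the screwdriver stands released and at rest in its stand, upright within 0.12 rad, the blade's lower edge less than 12 mm above the table (x of board_face in the frame of strip_face below 0.0005 m and angle between the x axis of end_board and the x axis of base_board, either way round below 0.02 rad and value of joint cam above 0.6 rad and contact force between edge_strip and end_board above 5 N and horizontal distance between driver and stand below 0.006 m and height (world z) of driver_tip below 0.012 m and angle between driver's own z axis and vertical below 0.12 rad and linear speed of each of driver, end_board below 0.02 m/s); the robot touches nothing.
It fails at once if the lock is over-tightened: the end board is pressed on the strip with more than 35 N (contact force between edge_strip and end_board above 35 N).
It fails at once if the screwdriver is forced on the base board or disc with more than 60 N (contact force between driver and base_board above 60 N).
It fails at once if the fingers turn the disc or push on the base board (contact force between the fingers and base_board above 2 N).
It fails at once if the fingers push the end board (contact force between the fingers and end_board above 2 N).
It fails at once if the gas meter, the tin or the timer is moved by more than 20 mm (distance of any of gas_meter, sample_tin, lab_timer from where it was at the start of the episode above 0.02 m).
It also fails if it takes over 69 s, if anything falls off the work surface, if the arm or the gripper's body presses on something with over 40 N, if the wrist force passes 120 N, or if a joint passes its speed limit or range.

## Working session

There is one attempt and no reset: what is moved stays moved. The work goes in short steps, Python scripts to look and compute and a tool call to move; the robot and the scene stay as the last step left them, time stands still between calls to the robot, and variables do not carry over. Pictures are saved under pics/ and viewed, at most 10 in all, crops included, and the job is handed in when it is done.

Besides the shell and the picture viewer there is one more tool, called after "Call:" in YAML: its name, and indented under it one key for each argument. step_arm: Moves the arm, as the interface text tells. Shifts and turns lie within -1 to 1; 1 stands for 3 cm of shift or 4 degrees of turn. Its arguments: {"type":"object","properties":{"motion":{"type":"array","items":{"type":"object","properties":{"wx":{"type":"number"},"wy":{"type":"number"},"wz":{"type":"number"},"x":{"type":"number"},"y":{"type":"number"},"z":{"type":"number"},"hand":{"type":"number"}}}}},"required":["motion"]}

```bash
mkdir -p pics; cat > h.py <<'E'
import numpy as np, cv2, json
from workcell import manip
from scipy.spatial.transform import Rotation as R
def cam(n):
    s=manip.read_state(); c=manip.read_camera(n)
    K=np.array(c["intrinsics"])
    if n=="wrist":
        T=np.eye(4);T[:3,:3]=R.from_quat(s["eef_rot"]).as_matrix();T[:3,3]=s["ee_pos"]
        E=T@np.array(c["hand_eye"])
    else: E=np.array(c["extrinsics"])
    return np.array(c["pixels"]),K,E,{k:v for k,v in c.items() if k!="pixels"}
def ray(u,v,K,E):
    d=np.linalg.inv(K)@np.array([u,v,1.]); d=np.array([d[0],-d[1],-d[2]])
    return E[:3,3],E[:3,:3]@d
def onz(u,v,z,K,E):
    o,d=ray(u,v,K,E); return o+d*(z-o[2])/d[2]
def proj(p,K,E):
    q=np.linalg.inv(E)@np.append(p,1); q=K@np.array([q[0],-q[1],-q[2]]); return q[:2]/q[2]
E
python3 - <<'E'
from h import *
s=manip.read_state(); print(s)
ims=[]
for n in["scene","top","wrist"]:
    p,K,E,m=cam(n); print(n,m); ims.append(p); np.savez(f"{n}0.npz",p=p,K=K,E=E); cv2.imwrite(f"pics/{n}0.png",p[:,:,::-1])
E
```

```text
{'time_s': 0.0, 'joint_pos': array([ 1.04439726e+00,  1.24497952e-01,  1.65166008e+00, -1.42660224e-06,
        1.36748610e+00, -8.26282784e-02]), 'joint_velocities': array([ 0.00031861, -0.00037366, -0.0005712 ,  0.00055172, -0.00069155,
        0.00024449]), 'joint_efforts': array([ 1.97388516e-03, -4.17569697e+01, -3.59948552e+01,  7.74759217e-02,
        4.88361949e-02, -1.41188370e-04]), 'ee_pos': array([278.79925014, 586.46881703, 213.39990636]), 'eef_rot': array([ 2.20068931e-01,  9.75483784e-01, -9.78756475e-04, -3.06880035e-04]), 'force': array([-0.02353691,  0.06704285,  0.03577058]), 'ft_torque': array([-0.01167705, -0.08405757,  0.01093024]), 'finger_force': 0.0, 'gripper_width': 95.07715325232297}
scene {'intrinsics': array([[432.82167985,   0.        , 318.65303536],
       [  0.        , 432.82167985, 202.11150716],
       [  0.        ,   0.        ,   1.        ]]), 'extrinsics': array([[ 8.86855197e-01,  2.35680063e-01, -3.97420139e-01,
         1.36698689e+02],
       [-4.62042191e-01,  4.48250720e-01, -7.65237418e-01,
        -7.61502616e+02],
       [-2.20733947e
[... 511 characters left out ...]
      [-3.37563548e-02,  1.81764930e-01,  9.82762443e-01,
         1.08152230e+03],
       [ 0.00000000e+00,  0.00000000e+00,  0.00000000e+00,
         1.00000000e+00]])}
wrist {'intrinsics': array([[346.31847242,   0.        , 322.4255852 ],
       [  0.        , 346.31847242, 202.35464198],
       [  0.        ,   0.        ,   1.        ]]), 'hand_eye': array([[ 7.48729013e-04,  9.67136769e-01,  2.54255600e-01,
         7.10825363e+01],
       [ 9.99999700e-01, -6.73738477e-04, -3.82023190e-04,
        -5.85051797e-01],
       [-1.98166893e-04,  2.54255809e-01, -9.67136983e-01,
        -1.70472769e+02],
       [ 0.00000000e+00,  0.00000000e+00,  0.00000000e+00,
         1.00000000e+00]])}
```

View pics/top0.png

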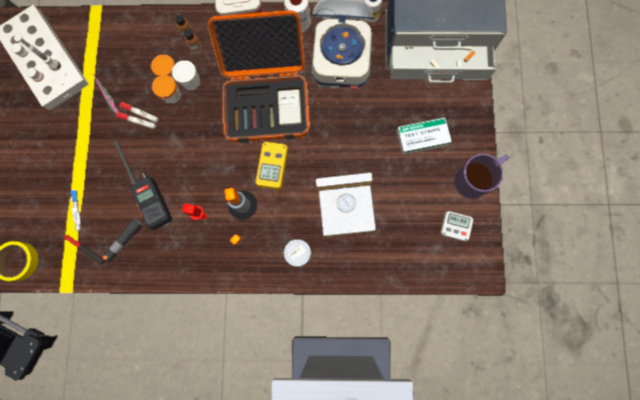

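View pics/scene0.png

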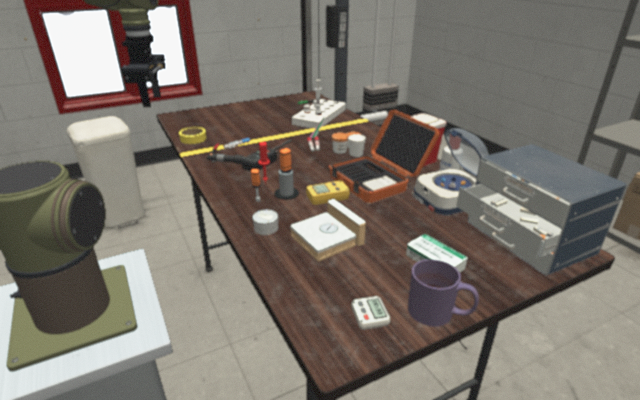

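The top view shows the base board with its disc at (346,203), the end board at (344,180) and the orange driver top at (231,194) in the stand at (241,205). There is a smaller orange look-alike at (235,239) and a red one at (194,211). The scene view agrees, with the driver at (286,170).

```bash
python3 - <<'E'
from h import *
def ld(n): z=np.load(n+"0.npz"); return z["p"],z["K"],z["E"]
p,K,E=ld("top")
for nm,u,v,z in [("disc",346,203,32),("driver",231,194,136),("stand",241,205,60),("end",344,180,62),("small",235,239,80),("red",194,211,100),("meter",271,165,32),("tin",297,252,36)]: print(nm,onz(u,v,z,K,E).round())
p,K2,E2=ld("scene")
for u,v in [(286,152),(285,168)]:
  o,d=ray(u,v,K2,E2); o1,d1=ray(231,194,K,E)
  A=np.c_[d,-d1]; t=np.linalg.lstsq(A,o1-o,rcond=None)[0]; print(o+d*t[0],o1+d1*t[1])
hsv=cv2.cvtColor(ld("top")[0],cv2.COLOR_RGB2HSV)
m=cv2.inRange(hsv,(5,170,120),(18,255,255)); n,l,st,c=cv2.connectedComponentsWithStats(m)
print([(st[i],c[i].round(1)) for i in range(1,n) if st[i,4]>15])
s=manip.read_state(); print(R.from_quat(s["eef_rot"]).as_matrix().round(3))
E
```

```text
disc [552. -12.  32.]
driver [553. 236. 136.]
stand [543. 230.  60.]
end [601.  -7.  62.]
small [462. 236.  80.]
red [522. 326. 100.]
meter [645. 167.  32.]
tin [437. 101.  36.]
[555.74505984 236.32847081 131.80227108] [554.21304433 236.89316965 131.63732997]
[557.53949075 252.87587733  76.29241332] [564.99337375 250.21502786  77.11608964]
[(array([ 208,   10,   97,   71, 1291], dtype=int32), array([257.8,  48.9])), (array([466,  52,   8,   8,  21], dtype=int32), array([469.7,  55.3])), (array([151,  54,  25,  44, 833], dtype=int32), array([162.7,  76. ])), (array([294,  92,  16,  44, 111], dtype=int32), array([305.3, 117.8])), (array([248, 135,  36,   4,  78], dtype=int32), array([266.6, 136.6])), (array([226, 137,  12,   4,  19], dtype=int32), array([231.7, 138.9])), (array([224, 187,  15,  16, 118], dtype=int32), array([231.8, 195.5])), (array([229, 234,  13,  11,  55], dtype=int32), array([235.1, 238.9])), (array([ 64, 239,  14,   9,  16], dtype=int32), array([ 70.9, 242.3]))]
[[-0.903  0.429 -0.001]
 [ 0.429  0.903 -0.001]
 [ 0.    -0.002 -1.   ]]
```

Call:
step_arm:
  motion:
    - {"x": -0.95,"y": -0.48,"z": -0.3,"hand": 70}
    - {"x": -0.95,"y": -0.48,"z": -0.3,"hand": 70}
    - {"x": -0.95,"y": -0.48,"z": -0.3,"hand": 70}
    - {"x": -0.95,"y": -0.48,"z": -0.3,"hand": 70}
    - {"x": -0.95,"y": -0.48,"z": -0.3,"hand": 70}
    - {"x": -0.95,"y": -0.48,"hand": 70}
    - {"x": -0.95,"y": -0.48,"hand": 70}
    - {"x": -0.95,"y": -0.48,"hand": 70}
    - {"x": -0.95,"y": -0.48,"hand": 70}
    - {"x": -0.95,"y": -0.48,"hand": 70}
    - {"x": -0.95,"y": -0.48,"hand": 70}
    - {"x": -0.95,"y": -0.48,"hand": 70}

```text
schema error: expected keys wx, wy, wz, x, y, z, hand
```

Call:
step_arm:
  motion:
    - {"x": -0.9,"y": -0.48,"hand": 70}
    - {"x": -0.9,"y": -0.48,"hand": 70}
    - {"hand": 70}
    - {"hand": 70}
    - {"hand": 70}

```text
schema error: expected keys wx, wy, wz, x, y, z, hand
```

```bash
python3 - <<'E'
from h import *
s=manip.read_state(); p,K,E,m=cam("wrist"); np.savez("wrist1.npz",p=p,K=K,E=E); cv2.imwrite("pics/wrist1.png",p[:,:,::-1])
print(s["ee_pos"],R.from_quat(s["eef_rot"]).as_matrix().round(3)); print(proj([552,235,136],K,E))
E
```

```text
[278.87078347 586.607048   213.67312724] [[-0.903  0.429 -0.001]
 [ 0.429  0.903 -0.001]
 [ 0.    -0.002 -1.   ]]
[129.70655442 578.24606288]
```

View pics/wrist1.png

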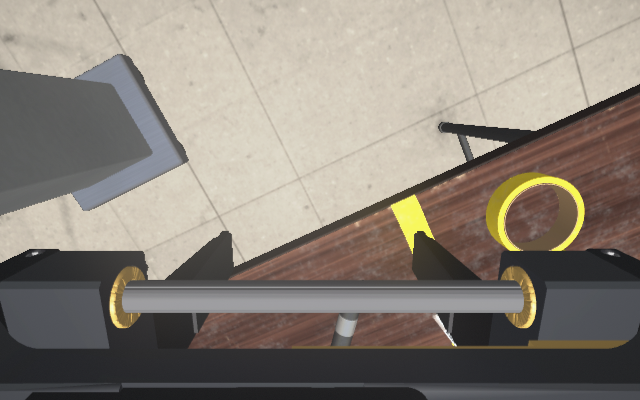

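The hand still stands at its start; the call was refused because every key must be given. The picture shows only floor and the yellow tape.

Call:
step_arm:
  motion:
    - {"x": -0.95,"y": -0.42,"z": -0.3,"wx": 0,"wy": 0,"wz": 0,"hand": 70}
    - {"x": -0.95,"y": -0.42,"z": -0.3,"wx": 0,"wy": 0,"wz": 0,"hand": 70}
    - {"x": -0.95,"y": -0.42,"z": -0.3,"wx": 0,"wy": 0,"wz": 0,"hand": 70}
    - {"x": -0.95,"y": -0.42,"z": -0.3,"wx": 0,"wy": 0,"wz": 0,"hand": 70}
    - {"x": -0.95,"y": -0.42,"z": -0.3,"wx": 0,"wy": 0,"wz": 0,"hand": 70}
    - {"x": -0.95,"y": -0.42,"z": -0.3,"wx": 0,"wy": 0,"wz": 0,"hand": 70}
    - {"x": -0.95,"y": -0.42,"z": 0,"wx": 0,"wy": 0,"wz": 0,"hand": 70}
    - {"x": -0.95,"y": -0.42,"z": 0,"wx": 0,"wy": 0,"wz": 0,"hand": 70}

```text
time_s: 0.87
ee_pos: [442.8, 397.0, 269.6]
eef_rot: [0.22, 0.975, 0.001, 0.001]
force: [0.1, 0.6, 0.0]
gripper_width: 70.1
finger_force: 0.0
```

Call:
step_arm:
  motion:
    - {"x": -0.95,"y": -0.42,"z": 0,"wx": 0,"wy": 0,"wz": 0,"hand": 70}
    - {"x": -0.95,"y": -0.42,"z": 0,"wx": 0,"wy": 0,"wz": 0,"hand": 70}
    - {"x": -0.95,"y": -0.42,"z": 0,"wx": 0,"wy": 0,"wz": 0,"hand": 70}
    - {"x": -0.95,"y": -0.42,"z": 0,"wx": 0,"wy": 0,"wz": 0,"hand": 70}
    - {"x": -0.95,"y": -0.42,"z": 0,"wx": 0,"wy": 0,"wz": 0,"hand": 70}
    - {"x": -0.95,"y": -0.42,"z": 0,"wx": 0,"wy": 0,"wz": 0,"hand": 70}
    - {"x": -0.95,"y": -0.42,"z": 0,"wx": 0,"wy": 0,"wz": 0,"hand": 70}
    - {"x": -0.95,"y": -0.42,"z": 0,"wx": 0,"wy": 0,"wz": 0,"hand": 70}
    - {"x": 0,"y": 0,"z": 0,"wx": 0,"wy": 0,"wz": 0,"hand": 70}
    - {"x": 0,"y": 0,"z": 0,"wx": 0,"wy": 0,"wz": 0,"hand": 70}
    - {"x": 0,"y": 0,"z": 0,"wx": 0,"wy": 0,"wz": 0,"hand": 70}

```text
time_s: 1.78
ee_pos: [604.1, 209.3, 268.3]
eef_rot: [0.22, 0.975, 0.0, -0.0]
force: [-0.4, 0.0, 0.2]
gripper_width: 69.8
finger_force: 0.0
```

```bash
python3 - <<'E'
from h import *
s=manip.read_state(); p,K,E,m=cam("wrist"); np.savez("wrist1.npz",p=p,K=K,E=E); cv2.imwrite("pics/wrist2.png",p[:,:,::-1])
print(s["time_s"],s["ee_pos"],R.from_quat(s["eef_rot"]).as_matrix().round(3)); print(proj([552,235,136],K,E))
E
```

```text
1.7833 [604.05176798 209.31270867 268.27879717] [[-0.903  0.43  -0.001]
 [ 0.43   0.903  0.   ]
 [ 0.001 -0.    -1.   ]]
[324.02114133 127.22765067]
```

View pics/wrist2.png

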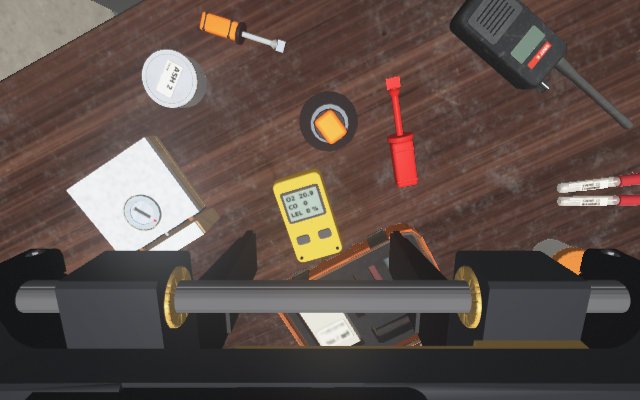

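The wrist view shows the driver's square-ish top at (331,127) in its stand and the disc at (146,212) with its slot and red dot. The red driver lies at (402,150), and the smaller orange driver lies at (240,30).

```bash
python3 - <<'E'
from h import *
z=np.load("wrist1.npz");p,K,E=z["p"],z["K"],z["E"]
a=cv2.resize(p[85:165,290:370],(400,400),interpolation=cv2.INTER_CUBIC);b=cv2.resize(p[172:252,106:186],(400,400),interpolation=cv2.INTER_CUBIC)
cv2.imwrite("pics/crop1.png",np.hstack([a,b])[:,:,::-1])
hsv=cv2.cvtColor(p,cv2.COLOR_RGB2HSV)
m=cv2.inRange(hsv,(5,150,100),(25,255,255)); m[:,:300]=0;m[:,360:]=0;m[:95]=0;m[160:]=0
V=hsv[:,:,2][m>0]; print(np.histogram(V,10))
for t in (100,200,230):
    mm=((m>0)&(hsv[:,:,2]>t)).astype('uint8'); c=max(cv2.findContours(mm,0,1)[0],key=cv2.contourArea)
    r=cv2.minAreaRect(c); bp=cv2.boxPoints(r); print(t,r,[onz(*q,136,K,E).round(1)[:2] for q in bp], onz(*r[0],136,K,E))
E
```

```text
(array([  1,   8,   7,   7,   3,   6,  12,  21,  19, 590]), array([109. , 122.8, 136.6, 150.4, 164.2, 178. , 191.8, 205.6, 219.4,
       233.2, 247. ]))
100 ((330.2513732910156, 126.4081039428711), (30.364364624023438, 23.012218475341797), 53.97262954711914) [array([542.9, 228. ]), array([539.6, 247. ]), array([564.6, 252.3]), array([568.1, 233. ])] [553.66515493 240.103896   136.        ]
200 ((330.2324523925781, 126.69461059570312), (29.188018798828125, 22.203481674194336), 53.97262954711914) [array([543.5, 228.3]), array([540.3, 246.7]), array([564.3, 251.7]), array([567.8, 233.1])] [553.87511479 239.9878008  136.        ]
230 ((330.3200378417969, 126.76001739501953), (28.399999618530273, 21.200000762939453), 53.13010025024414) [array([544. , 228.7]), array([540.7, 246.2]), array([564. , 251.4]), array([567.6, 233.7])] [553.95676674 240.03227303 136.        ]
```

View pics/crop1.png

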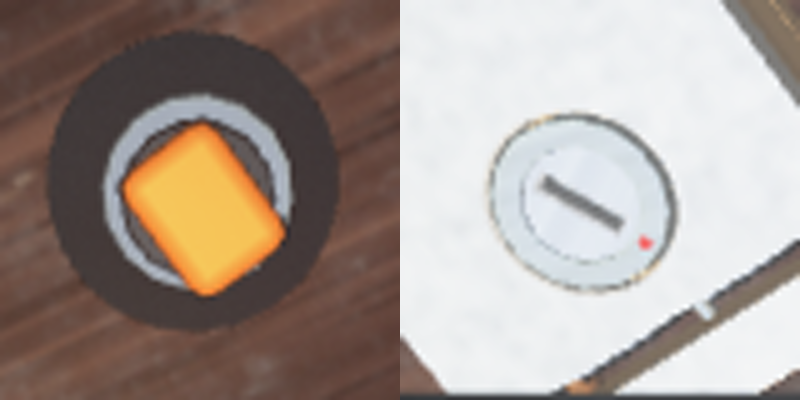

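Left crop: the driver top, with its long axis near 12° in world, and the stand's grey rim. Right crop: the disc, with its slot running from (542,183) to (622,225) and the red dot at (645,243).

Call:
step_arm:
  motion:
    - {"x": 0,"y": 0,"z": 0.2,"wx": 0,"wy": 0,"wz": -0.93,"hand": 70}
    - {"x": 0,"y": 0,"z": 0.2,"wx": 0,"wy": 0,"wz": -0.93,"hand": 70}
    - {"x": 0,"y": 0,"z": 0.2,"wx": 0,"wy": 0,"wz": -0.93,"hand": 70}
    - {"x": 0,"y": 0,"z": 0.2,"wx": 0,"wy": 0,"wz": -0.93,"hand": 70}
    - {"x": 0,"y": 0,"z": 0.2,"wx": 0,"wy": 0,"wz": -0.93,"hand": 70}
    - {"x": 0,"y": 0,"z": 0.2,"wx": 0,"wy": 0,"wz": -0.93,"hand": 70}
    - {"x": 0,"y": 0,"z": 0.2,"wx": 0,"wy": 0,"wz": -0.93,"hand": 70}
    - {"x": 0,"y": 0,"z": 0.2,"wx": 0,"wy": 0,"wz": -0.93,"hand": 70}
    - {"x": 0,"y": 0,"z": 0.2,"wx": 0,"wy": 0,"wz": -0.93,"hand": 70}
    - {"x": 0,"y": 0,"z": 0.2,"wx": 0,"wy": 0,"wz": -0.93,"hand": 70}
    - {"x": 0,"y": 0,"z": 0,"wx": 0,"wy": 0,"wz": 0,"hand": 70}
    - {"x": 0,"y": 0,"z": 0,"wx": 0,"wy": 0,"wz": 0,"hand": 70}

```text
time_s: 2.83
ee_pos: [603.5, 210.1, 208.4]
eef_rot: [-0.103, 0.995, -0.0, -0.0]
force: [0.3, -0.2, 0.8]
gripper_width: 69.6
finger_force: 0.0
```

```bash
cat >> h.py <<'E'
def tool(s,p): # world point in tool frame, mm
    return R.from_quat(s["eef_rot"]).as_matrix().T@(np.asarray(p)-s["ee_pos"])
E
python3 - <<'E'
from h import *
s=manip.read_state(); p,K,E,m=cam("wrist"); np.savez("wrist3.npz",p=p,K=K,E=E)
print(s["ee_pos"],s["joint_pos"].round(2),np.degrees(np.arctan2(*R.from_quat(s["eef_rot"]).as_matrix()[[1,0],1])))
hsv=cv2.cvtColor(p,cv2.COLOR_RGB2HSV)
u0,v0=proj([554,240,136],K,E); print(u0,v0)
m=cv2.inRange(hsv,(5,150,100),(25,255,255)); k=np.zeros_like(m); cv2.circle(k,(int(u0),int(v0)),45,255,-1); m&=k
for t in (100,230):
    mm=((m>0)&(hsv[:,:,2]>t)).astype('uint8'); c=max(cv2.findContours(mm,0,1)[0],key=cv2.contourArea)
    r=cv2.minAreaRect(c); bp=np.array([onz(*q,136,K,E)[:2] for q in cv2.boxPoints(r)]); print(r,bp.round(1).tolist()); e=np.diff(bp,axis=0)
    print(np.degrees(np.arctan2(e[:,1],e[:,0])),np.linalg.norm(e,axis=1)); w=onz(*r[0],136,K,E); print(w,tool(s,w))
# stand grey rim / foot
for nm,z in (("rim",72),("foot",3)):
    lo,hi=((0,0,110),(180,70,235)) if nm=="rim" else ((0,0,20),(180,80,80))
    u,v=proj([552,238,z],K,E); k[:]=0; cv2.circle(k,(int(u),int(v)),50 if nm=="foot" else 32,255,-1)
    q=cv2.inRange(hsv,lo,hi)&k; c=max(cv2.findContours(q,0,1)[0],key=cv2.contourArea)
    cc,rr=cv2.minEnclosingCircle(cv2.convexHull(c)); print(nm,cc,rr,onz(*cc,z,K,E).round(1),rr*np.linalg.norm(E[2,3]-z)/K[0,0])
E
```

```text
[603.48659577 210.14058626 208.42113602] [ 0.25  0.1   1.68  0.    1.36 -1.53] 101.76992125413014
379.38714059008765 154.42968129628395
((375.5, 151.5), (39.0, 35.0), 90.0) [[542.1, 221.8], [537.1, 245.4], [563.4, 252.3], [568.5, 228.0]]
[101.81212558  14.77122161 -78.18926118] [24.10130398 27.15522581 24.79638386]
[552.57523532 236.84152587 136.        ] [44.3361629  36.51945924 72.45937826]
((379.0010070800781, 154.47732543945312), (25.201250076293945, 33.82870864868164), 2.6025619506835938) [[567.2, 233.3], [544.1, 228.8], [541.3, 246.0], [564.4, 251.0]]
[-168.95327109   99.25205534   12.10510789] [23.58198751 17.45596102 23.62003195]
[554.08759729 239.7436281  136.        ] [42.26362242 39.05204878 72.45788974]
rim (368.5, 144.5) 22.638561248779297 [552.8 240.4  72. ] 20.06522451758538
foot (360.5, 138.1666717529297) 34.25810241699219 [552.4 240.6   3. ] 37.18950216451161
```

Call:
step_arm:
  motion:
    - {"x": 0.47,"y": 0.43,"z": 0,"wx": 0,"wy": 0,"wz": 0,"hand": 60}
    - {"x": 0.47,"y": 0.43,"z": 0,"wx": 0,"wy": 0,"wz": 0,"hand": 60}
    - {"x": 0.47,"y": 0.43,"z": 0,"wx": 0,"wy": 0,"wz": 0,"hand": 60}
    - {"x": 0,"y": 0,"z": 0.3,"wx": 0,"wy": 0,"wz": 0,"hand": 60}
    - {"x": 0,"y": 0,"z": 0.6,"wx": 0,"wy": 0,"wz": 0,"hand": 60}
    - {"x": 0,"y": 0,"z": 0.6,"wx": 0,"wy": 0,"wz": 0,"hand": 60}
    - {"x": 0,"y": 0,"z": 0.6,"wx": 0,"wy": 0,"wz": 0,"hand": 60}
    - {"x": 0,"y": 0,"z": 0.6,"wx": 0,"wy": 0,"wz": 0,"hand": 60}
    - {"x": 0,"y": 0,"z": 0.6,"wx": 0,"wy": 0,"wz": 0,"hand": 60}
    - {"x": 0,"y": 0,"z": 0.4,"wx": 0,"wy": 0,"wz": 0,"hand": 60}
    - {"x": 0,"y": 0,"z": 0.24,"wx": 0,"wy": 0,"wz": 0,"hand": 60}
    - {"x": 0,"y": 0,"z": 0,"wx": 0,"wy": 0,"wz": 0,"hand": 60}

```text
time_s: 3.88
ee_pos: [554.2, 238.0, 88.5]
eef_rot: [-0.102, 0.995, -0.0, -0.002]
force: [-0.3, -1.0, -0.3]
gripper_width: 60.0
finger_force: 0.0
```

Call:
step_arm:
  motion:
    - {"x": 0,"y": 0,"z": 0,"wx": 0,"wy": 0,"wz": 0,"hand": 30}
    - {"x": 0,"y": 0,"z": 0,"wx": 0,"wy": 0,"wz": 0,"hand": 30}
    - {"x": 0,"y": 0,"z": 0,"wx": 0,"wy": 0,"wz": 0,"hand": 30}
    - {"x": 0,"y": 0,"z": 0,"wx": 0,"wy": 0,"wz": 0,"hand": 30}
    - {"x": 0,"y": 0,"z": 0,"wx": 0,"wy": 0,"wz": 0,"hand": 10}
    - {"x": 0,"y": 0,"z": 0,"wx": 0,"wy": 0,"wz": 0,"hand": 10}
    - {"x": 0,"y": 0,"z": 0,"wx": 0,"wy": 0,"wz": 0,"hand": 10}
    - {"x": 0,"y": 0,"z": 0,"wx": 0,"wy": 0,"wz": 0,"hand": 10}

```text
time_s: 4.55
ee_pos: [555.2, 238.7, 90.8]
eef_rot: [-0.103, 0.995, 0.0, 0.0]
force: [-0.2, 1.0, 1.4]
gripper_width: 19.7
finger_force: 30.0
```

Call:
step_arm:
  motion:
    - {"x": 0,"y": 0,"z": -0.2,"wx": 0,"wy": 0,"wz": 0,"hand": 10}
    - {"x": 0,"y": 0,"z": -0.4,"wx": 0,"wy": 0,"wz": 0,"hand": 10}
    - {"x": 0,"y": 0,"z": -0.5,"wx": 0,"wy": 0,"wz": 0,"hand": 10}
    - {"x": 0,"y": 0,"z": -0.5,"wx": 0,"wy": 0,"wz": 0,"hand": 10}
    - {"x": 0,"y": 0,"z": -0.5,"wx": 0,"wy": 0,"wz": 0,"hand": 10}
    - {"x": 0,"y": 0,"z": -0.5,"wx": 0,"wy": 0,"wz": 0,"hand": 10}
    - {"x": 0,"y": 0,"z": -0.4,"wx": 0,"wy": 0,"wz": -0.8,"hand": 10}
    - {"x": 0,"y": 0,"z": 0,"wx": 0,"wy": 0,"wz": -1,"hand": 10}
    - {"x": 0,"y": 0,"z": 0,"wx": 0,"wy": 0,"wz": -1,"hand": 10}
    - {"x": 0,"y": 0,"z": 0,"wx": 0,"wy": 0,"wz": -1,"hand": 10}
    - {"x": 0,"y": 0,"z": 0,"wx": 0,"wy": 0,"wz": -1,"hand": 10}
    - {"x": 0,"y": 0,"z": 0,"wx": 0,"wy": 0,"wz": -1,"hand": 10}

```text
time_s: 5.55
ee_pos: [555.2, 238.3, 181.6]
eef_rot: [-0.302, 0.953, -0.0, 0.0]
force: [0.5, -0.0, -1.3]
gripper_width: 20.3
finger_force: 30.0
```

Call:
step_arm:
  motion:
    - {"x": 0.2,"y": -0.4,"z": 0,"wx": 0,"wy": 0,"wz": 0,"hand": 10}
    - {"x": 0.4,"y": -0.75,"z": 0,"wx": 0,"wy": 0,"wz": 0,"hand": 10}
    - {"x": 0.4,"y": -0.75,"z": 0,"wx": 0,"wy": 0,"wz": 0,"hand": 10}
    - {"x": 0.4,"y": -0.75,"z": 0,"wx": 0,"wy": 0,"wz": 0,"hand": 10}
    - {"x": 0.4,"y": -0.75,"z": 0,"wx": 0,"wy": 0,"wz": 0,"hand": 10}
    - {"x": 0.4,"y": -0.75,"z": 0,"wx": 0,"wy": 0,"wz": 0,"hand": 10}
    - {"x": 0.4,"y": -0.75,"z": 0,"wx": 0,"wy": 0,"wz": 0,"hand": 10}
    - {"x": 0.4,"y": -0.75,"z": 0,"wx": 0,"wy": 0,"wz": 0,"hand": 10}
    - {"x": 0.4,"y": -0.75,"z": 0.3,"wx": 0,"wy": 0,"wz": 0,"hand": 10}
    - {"x": 0.1,"y": -0.4,"z": 0.3,"wx": 0,"wy": 0,"wz": 0,"hand": 10}
    - {"x": 0,"y": 0,"z": 0,"wx": 0,"wy": 0,"wz": 0,"hand": 10}
    - {"x": 0,"y": 0,"z": 0,"wx": 0,"wy": 0,"wz": 0,"hand": 10}

```text
time_s: 6.55
ee_pos: [585.3, 10.6, 161.6]
eef_rot: [-0.299, 0.954, 0.001, -0.001]
force: [-0.7, -0.3, -0.6]
gripper_width: 19.5
finger_force: 30.0
```

```bash
python3 - <<'E'
from h import *
s=manip.read_state(); p,K,E,m=cam("wrist"); np.savez("wrist4.npz",p=p,K=K,E=E)
print(s["time_s"],s["ee_pos"],s["eef_rot"],s["gripper_width"]); print(proj([552,-12,32],K,E), proj(s["ee_pos"]+[0,0,-84],K,E))
cv2.imwrite("pics/w4.png",cv2.resize(p[60:260,190:450],None,fx=3,fy=3,interpolation=cv2.INTER_CUBIC)[:,:,::-1])
E
```

```text
6.55 [585.34603584  10.64446966 161.55488747] [-2.99348496e-01  9.54143171e-01  6.56199840e-04 -9.25946403e-04] 19.548762608934062
[323.19895139 149.16510054] [322.76532201 208.53248645]
```

View pics/w4.png

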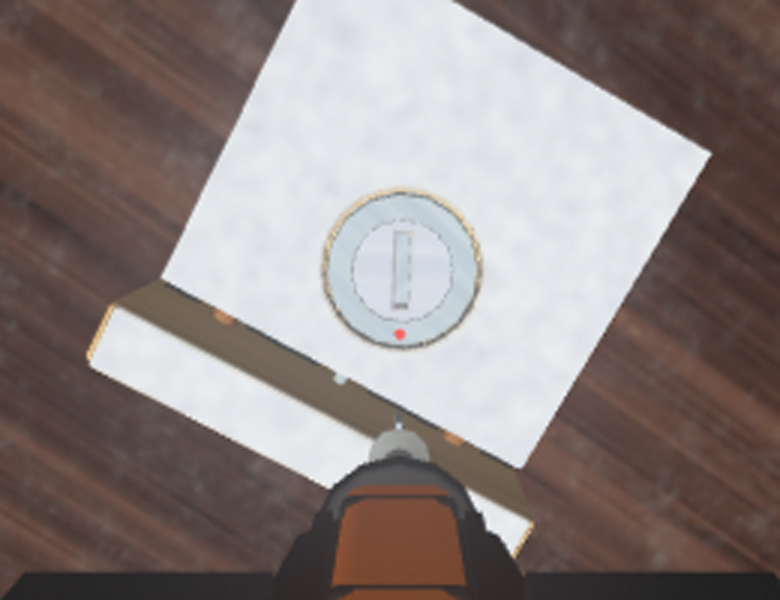

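The crop shows the disc centred at (402,269), with its slot upright in the image at (401,270) and the red dot at (399,335). The blade's front edge appears at (398,425), just ahead of the shank.

```bash
cat > m.py <<'E'
from h import *
def slot(p,K,E,s,show=True,c0=(552,-12,32)):
    M=R.from_quat(s["eef_rot"]).as_matrix()
    g=cv2.cvtColor(p,cv2.COLOR_RGB2LAB).astype(float)
    hsv=cv2.cvtColor(p,cv2.COLOR_RGB2HSV)
    return g,hsv
E
python3 - <<'E'
from h import *
z=np.load("wrist4.npz");p,K,E=z["p"],z["K"],z["E"]; s=manip.read_state()
M=R.from_quat(s["eef_rot"]).as_matrix()
cx,cy=190+401/3,60+269/3
g=cv2.cvtColor(p,cv2.COLOR_RGB2GRAY)
print(g[132:168,312:336])
for du in (0,8): print("tip pred",proj(s["ee_pos"]+M@[du,0,84],K,E))
sub=p[190:215,312:334]; print(cv2.cvtColor(sub,cv2.COLOR_RGB2GRAY))
E
```

```text
[[208 207 205 203 204 204 206 208 209 208 211 210 207 206 205 205 207 205
  204 203 203 204 206 209]
 [209 209 207 206 202 201 202 204 204 189 213 197 185 199 197 195 206 207
  204 204 204 204 204 206]
 [209 209 208 205 201 192 193 195 197 216 216 217 217 217 216 196 200 214
  198 203 202 203 204 204]
 [209 209 204 193 197 217 217 217 217 217 217 218 217 217 217 217 217 216
  215 197 197 201 203 204]
 [209 208 182 200 218 218 218 218 217 210 214 215 215 216 217 217 218 218
  218 218 216 183 195 202]
 [206 216 220 220 220 219 219 219 218 193 188 191 196 199 203 208 217 218
  219 218 219 218 200 199]
 [201 220 220 221 220 220 221 220 219 196 199 205 207 207 206 210 218 220
  220 220 220 219 219 218]
 [221 220 220 221 220 221 221 220 219 195 200 206 209 208 191 211 218 220
  220 220 220 220 220 218]
 [222 222 221 221 221 221 221 221 219 186 201 208 210 209 191 212 219 220
  220 220 221 221 220 220]
 [223 223 223 223 223 222 222 222 220 188 203 209 211 211 195 214 222 222
  222 222 222 222 222 221]
 [224 224 223 224 224 224 224 224 222 191 205 210 212 212 212 215 224 223
  223 223 223 22
[... 4236 characters left out ...]
9 156 155 152 151 148 148 148
  146 125 105 103]
 [231 219 173 172 171 170 168 166 164 161 155 154 154 152 150 149 149 147
  147 143 112 102]
 [232 207 175 173 172 170 167 164 159 151 136 135 145 144 148 147 147 146
  146 145 120 100]
 [233 191 174 172 170 167 162 153 125 102 100  98  99 110 138 143 144 143
  145 143 123  98]
 [231 174 173 170 167 164 144 106 101  98  95  95  94  95  97 128 140 140
  142 143 141  99]
 [222 172 169 161 159 153 117  90  78  76  66  65  71  76  86 107 133 133
  137 137 140 109]
 [215 160 156 101 100  79  65  65  66  65  66  66  65  65  65  66  75  77
  110 112 131 102]
 [132  65  65  65  66  65  66  66  67  69  71  71  68  66  66  66  64  65
   64  66  66  69]]
```

```bash
python3 - <<'E'
from h import *
z=np.load("wrist4.npz");p,K,E=z["p"],z["K"],z["E"]; s=manip.read_state()
S=tool(s,onz(323.6,149.4,32,K,E)); a=tool(s,onz(323.9,137,32,K,E)); b=tool(s,onz(323.3,162.5,32,K,E))
T=tool(s,onz(322.3,198,s["ee_pos"][2]-84,K,E))-[8,0,0]
print("slot",S,"len",a-b,np.degrees(np.arctan2(*(a-b)[[1,0]])),"tip",T,"delta",S-T,"world slot",onz(323.6,149.4,32,K,E))
# base board yaw from white-board edges (crop px): left edge & right edge points
f=lambda x,y:onz(190+x/3,60+y/3,32,K,E)[:2]
for q,r in (((297,0),(162,280)),((711,153),(522,468)),((162,280),(522,468))):
    d=f(*r)-f(*q); print(np.degrees(np.arctan2(d[1],d[0])))
E
```

```text
slot [ 40.73895402   0.3300937  130.20703803] len [2.18425191e+01 5.11530285e-01 9.55784346e-03] 1.3415655060249263 tip [ 1.09626581 -0.83179511 84.0028839 ] delta [39.64268821  1.16188882 46.20415413] world slot [551.96738696 -11.60150949  32.        ]
6.472420246479088
6.315861850216172
96.64522582398524
```

Call:
step_arm:
  motion:
    - {"x": 0.33,"y": 0.01,"z": 0,"wx": 0,"wy": 0,"wz": 0,"hand": 10}
    - {"x": 0.33,"y": 0.01,"z": 0,"wx": 0,"wy": 0,"wz": 0.33,"hand": 10}
    - {"x": 0.33,"y": 0.01,"z": 0.2,"wx": 0,"wy": 0,"wz": 0,"hand": 10}
    - {"x": 0.33,"y": 0.01,"z": 0.4,"wx": 0,"wy": 0,"wz": 0,"hand": 10}
    - {"x": 0,"y": 0,"z": 0.4,"wx": 0,"wy": 0,"wz": 0,"hand": 10}
    - {"x": 0,"y": 0,"z": 0.15,"wx": 0,"wy": 0,"wz": 0,"hand": 10}
    - {"x": 0,"y": 0,"z": 0,"wx": 0,"wy": 0,"wz": 0,"hand": 10}
    - {"x": 0,"y": 0,"z": 0,"wx": 0,"wy": 0,"wz": 0,"hand": 10}
    - {"x": 0,"y": 0,"z": 0,"wx": 0,"wy": 0,"wz": 0,"hand": 10}

```text
time_s: 7.35
ee_pos: [553.2, -10.1, 128.5]
eef_rot: [-0.29, 0.957, -0.0, 0.0]
force: [0.4, 0.0, -1.4]
gripper_width: 20.2
finger_force: 30.0
```

```bash
python3 - <<'E'
from h import *
s=manip.read_state(); p,K,E,m=cam("wrist"); np.savez("wrist5.npz",p=p,K=K,E=E)
print(s["time_s"],s["ee_pos"],s["force"],s["ft_torque"],np.degrees(np.arctan2(*R.from_quat(s["eef_rot"]).as_matrix()[[1,0],0]))); print(proj([552,-11.6,32],K,E),tool(s,[552,-11.6,32]))
cv2.imwrite("pics/w5.png",cv2.resize(p[150:240,270:380],None,fx=6,fy=6,interpolation=cv2.INTER_CUBIC)[:,:,::-1])
E
```

```text
7.35 [553.18786747 -10.12192767 128.47970718] [ 0.41829328  0.00148326 -1.42799257] [ 0.03196154 -0.0024278   0.05419794] -146.3329002584277
[322.30111463 201.8564444 ] [ 1.87774355 -0.51831107 96.47867669]
```

View pics/w5.png

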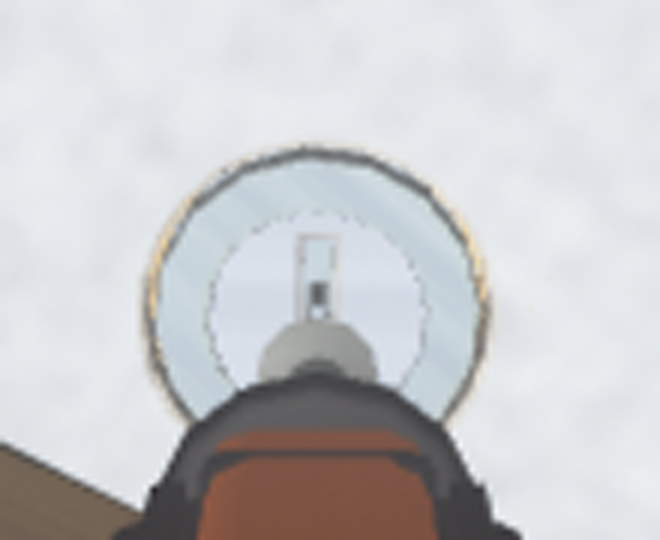

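The crop shows the blade's front end at (318,283), centred across the slot, whose walls run at columns 296 and 341. The slot's far end lies at row 235.

```bash
python3 - <<'E'
from h import *
z=np.load("wrist5.npz");p,K,E=z["p"],z["K"],z["E"]; s=manip.read_state()
f=lambda x,y,z:tool(s,onz(270+(x+.5)/6-.5,150+(y+.5)/6-.5,z,K,E))
a=f(318.5,234,32);b=f(318,283,s["ee_pos"][2]-84.5);print(a-[11.2,0,0],b-[8,0,0])
# disc circle (rim z 33): centre from left/right/top extents
print(f(316,148,33)-[22,0,0], f(144,310,33), f(488,310,33))
E
```

```text
[ 1.64015357 -0.11662694 96.68014175] [ 1.2008413  -0.18896372 84.49099493]
[ 2.46538064 -0.45161109 95.66875225] [  2.75653184 -23.18463715  95.70887471] [ 2.79324984 22.30376009 95.67211903]
```

Call:
step_arm:
  motion:
    - {"x": 0.02,"y": 0,"z": 0.1,"wx": 0,"wy": 0,"wz": 0,"hand": 10}
    - {"x": 0,"y": 0,"z": 0.1,"wx": 0,"wy": 0,"wz": 0,"hand": 10}
    - {"x": 0,"y": 0,"z": 0.1,"wx": 0,"wy": 0,"wz": 0,"hand": 10}
    - {"x": 0,"y": 0,"z": 0.07,"wx": 0,"wy": 0,"wz": 0,"hand": 10}
    - {"x": 0,"y": 0,"z": 0.07,"wx": 0,"wy": 0,"wz": 0,"hand": 10}
    - {"x": 0,"y": 0,"z": 0,"wx": 0,"wy": 0,"wz": 0,"hand": 10}
    - {"x": 0,"y": 0,"z": 0,"wx": 0,"wy": 0,"wz": 0,"hand": 10}

```text
time_s: 7.98
ee_pos: [552.0, -10.6, 114.5]
eef_rot: [-0.289, 0.957, 0.0, -0.0]
force: [0.4, -0.4, -1.0]
gripper_width: 19.7
finger_force: 30.0
```

```bash
cat > st.py <<'E'
from h import *
s=manip.read_state(); M=R.from_quat(s["eef_rot"]).as_matrix()
print(s["time_s"],s["ee_pos"].round(2),"F",s["force"].round(2),"T",s["ft_torque"].round(3),"yaw",np.degrees(np.arctan2(M[1,0],M[0,0])).round(2),"tilt",M[:,2].round(3),"j",s["joint_efforts"].round(3),s["gripper_width"].round(2))
E
python3 st.py
```

```text
Traceback (most recent call last):
  File "st.py", line 3, in <module>
    print(s["time_s"],s["ee_pos"].round(2),"F",s["force"].round(2),"T",s["ft_torque"].round(3),"yaw",np.degrees(np.arctan2(M[1,0],M[0,0])).round(2),"tilt",M[:,2].round(3),"j",s["joint_efforts"].round(3),s["gripper_width"].round(2))
                                                                                                                                                                                                           ^^^^^^^^^^^^^^^^^^^^^^^^
AttributeError: 'float' object has no attribute 'round'
```

Call:
step_arm:
  motion:
    - {"x": 0,"y": 0,"z": 0.05,"wx": 0,"wy": 0,"wz": 0,"hand": 10}
    - {"x": 0,"y": 0,"z": 0.04,"wx": 0,"wy": 0,"wz": 0,"hand": 10}
    - {"x": 0,"y": 0,"z": 0.02,"wx": 0,"wy": 0,"wz": 0,"hand": 10}
    - {"x": 0,"y": 0,"z": 0,"wx": 0,"wy": 0,"wz": 0,"hand": 10}
    - {"x": 0,"y": 0,"z": 0,"wx": 0,"wy": 0,"wz": 0,"hand": 10}

```text
time_s: 8.4
ee_pos: [552.1, -10.6, 111.4]
eef_rot: [-0.289, 0.957, 0.0, -0.0]
force: [-0.8, -0.4, -1.7]
gripper_width: 19.8
finger_force: 30.0
```

```bash
sed -i 's/,s\["gripper_width"\].round(2)//' st.py; python3 st.py
```

```text
8.4 [552.06 -10.63 111.42] F [-0.81 -0.37 -1.73] T [ 0.087  0.087 -0.04 ] yaw -146.35 tilt [-0.  0. -1.] j [-1.0000e-03 -3.3809e+01 -3.3963e+01 -7.5000e-02  4.1000e-02  0.0000e+00]
```

Call:
step_arm:
  motion:
    - {"x": 0,"y": 0,"z": 0.02,"wx": 0,"wy": 0,"wz": 0,"hand": 10}
    - {"x": 0,"y": 0,"z": 0.02,"wx": 0,"wy": 0,"wz": 0,"hand": 10}
    - {"x": 0,"y": 0,"z": 0,"wx": 0,"wy": 0,"wz": 0,"hand": 10}
    - {"x": 0,"y": 0,"z": 0,"wx": 0,"wy": 0,"wz": 0,"hand": 10}

```text
time_s: 8.73
ee_pos: [552.0, -10.6, 110.2]
eef_rot: [-0.289, 0.957, 0.0, -0.0]
force: [-0.6, -0.3, -0.9]
gripper_width: 20.3
finger_force: 30.0
```

```bash
python3 st.py
```

```text
8.7333 [552.02 -10.59 110.18] F [-0.57 -0.32 -0.89] T [ 0.098  0.013 -0.021] yaw -146.35 tilt [-0.  0. -1.] j [  0.    -33.875 -33.968  -0.075   0.04    0.   ]
```

Call:
step_arm:
  motion:
    - {"x": 0,"y": 0,"z": 0.02,"wx": 0,"wy": 0,"wz": 0,"hand": 10}
    - {"x": 0,"y": 0,"z": 0.02,"wx": 0,"wy": 0,"wz": 0,"hand": 10}
    - {"x": 0,"y": 0,"z": 0,"wx": 0,"wy": 0,"wz": 0,"hand": 10}
    - {"x": 0,"y": 0,"z": 0,"wx": 0,"wy": 0,"wz": 0,"hand": 10}

```text
time_s: 9.07
ee_pos: [552.2, -10.6, 109.2]
eef_rot: [-0.289, 0.957, -0.0, 0.0]
force: [-0.0, -0.4, -0.3]
gripper_width: 19.6
finger_force: 30.0
```

```bash
python3 st.py
```

```text
9.0667 [552.19 -10.62 109.22] F [-0.01 -0.38 -0.26] T [0.075 0.126 0.048] yaw -146.35 tilt [ 0. -0. -1.] j [-1.2000e-02 -3.3397e+01 -3.3508e+01 -7.7000e-02 -1.7000e-02 -0.0000e+00]
```

Call:
step_arm:
  motion:
    - {"x": 0,"y": -0.002,"z": 0,"wx": 0,"wy": 0,"wz": 0.5,"hand": 10}
    - {"x": 0,"y": -0.002,"z": 0,"wx": 0,"wy": 0,"wz": 0.5,"hand": 10}
    - {"x": 0,"y": -0.002,"z": 0,"wx": 0,"wy": 0,"wz": 0.5,"hand": 10}
    - {"x": 0,"y": -0.002,"z": 0,"wx": 0,"wy": 0,"wz": 0.5,"hand": 10}
    - {"x": 0,"y": -0.002,"z": 0,"wx": 0,"wy": 0,"wz": 0.5,"hand": 10}
    - {"x": 0,"y": -0.002,"z": 0,"wx": 0,"wy": 0,"wz": 0.5,"hand": 10}
    - {"x": 0,"y": 0,"z": 0,"wx": 0,"wy": 0,"wz": 0,"hand": 10}
    - {"x": 0,"y": 0,"z": 0,"wx": 0,"wy": 0,"wz": 0,"hand": 10}

```text
time_s: 9.73
ee_pos: [552.4, -10.9, 109.2]
eef_rot: [-0.188, 0.982, -0.0, 0.0]
force: [0.1, 0.1, -0.3]
gripper_width: 20.0
finger_force: 30.0
```

```bash
python3 st.py
```

```text
9.7333 [552.38 -10.89 109.23] F [ 0.15  0.08 -0.35] T [0.132 0.084 0.095] yaw -158.29 tilt [ 0. -0. -1.] j [-1.5900e-01 -3.3267e+01 -3.3326e+01 -1.0400e-01  2.3000e-02  8.7000e-02]
```

Call:
step_arm:
  motion:
    - {"x": 0,"y": -0.002,"z": 0,"wx": 0,"wy": 0,"wz": 0.5,"hand": 10}
    - {"x": 0,"y": -0.002,"z": 0,"wx": 0,"wy": 0,"wz": 0.5,"hand": 10}
    - {"x": 0,"y": 0,"z": 0,"wx": 0,"wy": 0,"wz": 0,"hand": 10}
    - {"x": 0,"y": 0,"z": 0,"wx": 0,"wy": 0,"wz": 0,"hand": 10}

```text
time_s: 10.07
ee_pos: [552.4, -10.9, 109.2]
eef_rot: [-0.154, 0.988, 0.0, 0.0]
force: [-0.2, 0.2, 0.8]
gripper_width: 20.0
finger_force: 30.0
```

```bash
python3 st.py
```

```text
10.0667 [552.4  -10.95 109.21] F [-0.16  0.19  0.77] T [0.24  0.072 0.022] yaw -162.27 tilt [ 0.  0. -1.] j [-3.9000e-01 -3.3079e+01 -3.3200e+01 -2.3100e-01 -2.8000e-02  9.3000e-02]
```

Call:
step_arm:
  motion:
    - {"x": 0,"y": -0.002,"z": 0,"wx": 0,"wy": 0,"wz": 0.5,"hand": 10}
    - {"x": 0,"y": -0.002,"z": 0,"wx": 0,"wy": 0,"wz": 0.5,"hand": 10}
    - {"x": 0,"y": 0,"z": 0,"wx": 0,"wy": 0,"wz": 0,"hand": 10}
    - {"x": 0,"y": 0,"z": 0,"wx": 0,"wy": 0,"wz": 0,"hand": 10}

```text
time_s: 10.4
ee_pos: [552.4, -11.0, 109.2]
eef_rot: [-0.12, 0.993, 0.0, 0.0]
force: [0.6, 1.2, 0.7]
gripper_width: 20.3
finger_force: 30.0
```

```bash
python3 st.py
```

```text
10.4 [552.39 -10.98 109.22] F [0.58 1.17 0.72] T [0.412 0.104 0.065] yaw -166.26 tilt [ 0.  0. -1.] j [ -0.684 -32.89  -33.087  -0.406  -0.091   0.09 ]
```

Call:
step_arm:
  motion:
    - {"x": 0,"y": 0.01,"z": 0,"wx": 0,"wy": 0,"wz": 0.5,"hand": 10}
    - {"x": 0,"y": 0.01,"z": 0,"wx": 0,"wy": 0,"wz": 0.5,"hand": 10}
    - {"x": 0,"y": 0,"z": 0,"wx": 0,"wy": 0,"wz": 0,"hand": 10}
    - {"x": 0,"y": 0,"z": 0,"wx": 0,"wy": 0,"wz": 0,"hand": 10}

```text
time_s: 10.73
ee_pos: [552.4, -10.8, 109.2]
eef_rot: [-0.085, 0.996, -0.0, 0.0]
force: [0.1, -0.1, 0.9]
gripper_width: 19.6
finger_force: 30.0
```

```bash
python3 st.py
```

```text
10.7333 [552.36 -10.82 109.21] F [ 0.08 -0.14  0.95] T [-0.096 -0.038  0.078] yaw -170.24 tilt [ 0.    -0.001 -1.   ] j [  0.213 -32.878 -32.853   0.131   0.1     0.093]
```

Call:
step_arm:
  motion:
    - {"x": 0,"y": 0,"z": 0,"wx": 0,"wy": 0,"wz": 0.5,"hand": 10}
    - {"x": 0,"y": 0,"z": 0,"wx": 0,"wy": 0,"wz": 0.5,"hand": 10}
    - {"x": 0,"y": 0,"z": 0,"wx": 0,"wy": 0,"wz": 0,"hand": 10}
    - {"x": 0,"y": 0,"z": 0,"wx": 0,"wy": 0,"wz": 0,"hand": 10}

```text
time_s: 11.07
ee_pos: [552.3, -10.8, 109.2]
eef_rot: [-0.05, 0.999, -0.0, 0.0]
force: [0.8, -0.4, 1.0]
gripper_width: 19.9
finger_force: 30.0
```

```bash
python3 st.py
```

```text
11.0667 [552.35 -10.81 109.19] F [ 0.77 -0.4   1.02] T [-0.153  0.019  0.093] yaw -174.25 tilt [ 0. -0. -1.] j [  0.356 -32.76  -32.688   0.248   0.148   0.107]
```

Call:
step_arm:
  motion:
    - {"x": 0,"y": -0.003,"z": 0,"wx": 0,"wy": 0,"wz": 0.5,"hand": 10}
    - {"x": 0,"y": -0.003,"z": 0,"wx": 0,"wy": 0,"wz": 0.5,"hand": 10}
    - {"x": 0,"y": 0,"z": 0,"wx": 0,"wy": 0,"wz": 0,"hand": 10}
    - {"x": 0,"y": 0,"z": 0,"wx": 0,"wy": 0,"wz": 0,"hand": 10}

```text
time_s: 11.4
ee_pos: [552.4, -10.9, 109.2]
eef_rot: [-0.015, 1.0, -0.0, 0.0]
force: [0.1, -1.3, 1.0]
gripper_width: 20.0
finger_force: 30.0
```

```bash
python3 st.py
```

```text
11.4 [552.35 -10.85 109.19] F [ 0.14 -1.34  0.96] T [-0.083  0.003  0.059] yaw -178.25 tilt [ 0. -0. -1.] j [  0.24  -32.619 -32.551   0.18    0.148   0.103]
```

Call:
step_arm:
  motion:
    - {"x": 0,"y": -0.002,"z": 0,"wx": 0,"wy": 0,"wz": 0.4,"hand": 10}
    - {"x": 0,"y": -0.002,"z": 0,"wx": 0,"wy": 0,"wz": 0.35,"hand": 10}
    - {"x": 0,"y": 0,"z": 0,"wx": 0,"wy": 0,"wz": 0,"hand": 10}
    - {"x": 0,"y": 0,"z": 0,"wx": 0,"wy": 0,"wz": 0,"hand": 10}

```text
time_s: 11.73
ee_pos: [552.3, -10.9, 109.2]
eef_rot: [0.011, 1.0, -0.0, 0.0]
force: [-0.6, -0.7, 1.9]
gripper_width: 20.1
finger_force: 30.0
```

```bash
python3 st.py
```

```text
11.7333 [552.35 -10.89 109.23] F [-0.61 -0.7   1.85] T [-0.046 -0.004  0.093] yaw 178.7 tilt [ 0. -0. -1.] j [  0.119 -32.432 -32.345   0.106   0.165   0.095]
```

Call:
step_arm:
  motion:
    - {"x": 0,"y": -0.002,"z": 0,"wx": 0,"wy": 0,"wz": 0.4,"hand": 10}
    - {"x": 0,"y": -0.002,"z": 0,"wx": 0,"wy": 0,"wz": 0.35,"hand": 10}
    - {"x": 0,"y": 0,"z": 0,"wx": 0,"wy": 0,"wz": 0,"hand": 10}
    - {"x": 0,"y": 0,"z": 0,"wx": 0,"wy": 0,"wz": 0,"hand": 10}

```text
time_s: 12.07
ee_pos: [552.3, -10.9, 109.2]
eef_rot: [0.038, 0.999, 0.0, 0.0]
force: [-0.2, -0.2, 2.0]
gripper_width: 19.9
finger_force: 30.0
```

```bash
python3 st.py
```

```text
12.0667 [552.31 -10.92 109.17] F [-0.21 -0.25  2.02] T [ 0.026 -0.087  0.059] yaw 175.69 tilt [ 0.  0. -1.] j [ -0.123 -32.247 -32.15   -0.045   0.178   0.095]
```

Call:
step_arm:
  motion:
    - {"x": 0,"y": -0.002,"z": 0,"wx": 0,"wy": 0,"wz": 0.4,"hand": 10}
    - {"x": 0,"y": -0.002,"z": 0,"wx": 0,"wy": 0,"wz": 0.35,"hand": 10}
    - {"x": 0,"y": 0,"z": 0,"wx": 0,"wy": 0,"wz": 0,"hand": 10}
    - {"x": 0,"y": 0,"z": 0,"wx": 0,"wy": 0,"wz": 0,"hand": 10}

```text
time_s: 12.4
ee_pos: [552.3, -10.9, 109.2]
eef_rot: [0.064, 0.998, 0.0, 0.0]
force: [0.2, 1.5, 2.6]
gripper_width: 20.0
finger_force: 30.0
```

```bash
python3 st.py
```

```text
12.4 [552.31 -10.94 109.18] F [0.24 1.47 2.6 ] T [ 0.181 -0.099  0.089] yaw 172.68 tilt [ 0.  0. -1.] j [ -0.475 -32.072 -31.96   -0.264   0.192   0.095]
```

Call:
step_arm:
  motion:
    - {"x": 0,"y": 0.004,"z": -0.005,"wx": 0,"wy": 0,"wz": 0.4,"hand": 10}
    - {"x": 0,"y": 0.004,"z": 0,"wx": 0,"wy": 0,"wz": 0.35,"hand": 10}
    - {"x": 0,"y": 0,"z": 0,"wx": 0,"wy": 0,"wz": 0,"hand": 10}
    - {"x": 0,"y": 0,"z": 0,"wx": 0,"wy": 0,"wz": 0,"hand": 10}

```text
time_s: 12.73
ee_pos: [552.3, -10.9, 109.2]
eef_rot: [0.09, 0.996, -0.0, 0.0]
force: [1.1, -1.3, 0.8]
gripper_width: 20.0
finger_force: 30.0
```

```bash
python3 st.py
```

```text
12.7333 [552.29 -10.87 109.19] F [ 1.11 -1.28  0.83] T [ 0.062 -0.198  0.072] yaw 169.69 tilt [ 0. -0. -1.] j [ -0.17  -32.413 -32.108  -0.091   0.351   0.097]
```

Call:
step_arm:
  motion:
    - {"x": 0,"y": 0,"z": 0,"wx": 0,"wy": 0,"wz": 0.4,"hand": 10}
    - {"x": 0,"y": 0,"z": 0,"wx": 0,"wy": 0,"wz": 0.35,"hand": 10}
    - {"x": 0,"y": 0,"z": 0,"wx": 0,"wy": 0,"wz": 0,"hand": 10}
    - {"x": 0,"y": 0,"z": 0,"wx": 0,"wy": 0,"wz": 0,"hand": 10}

```text
time_s: 13.07
ee_pos: [552.3, -10.9, 109.2]
eef_rot: [0.116, 0.993, -0.0, 0.0]
force: [0.6, 0.3, 1.3]
gripper_width: 19.6
finger_force: 30.0
```

```bash
python3 st.py
```

```text
13.0667 [552.28 -10.9  109.18] F [0.61 0.25 1.3 ] T [ 0.046 -0.258  0.074] yaw 166.68 tilt [ 0. -0. -1.] j [ -0.161 -32.469 -32.097  -0.081   0.409   0.096]
```

Call:
step_arm:
  motion:
    - {"x": 0,"y": -0.002,"z": 0,"wx": 0,"wy": 0,"wz": 0.4,"hand": 10}
    - {"x": 0,"y": -0.002,"z": 0,"wx": 0,"wy": 0,"wz": 0.35,"hand": 10}
    - {"x": 0,"y": 0,"z": 0,"wx": 0,"wy": 0,"wz": 0,"hand": 10}
    - {"x": 0,"y": 0,"z": 0,"wx": 0,"wy": 0,"wz": 0,"hand": 10}

```text
time_s: 13.4
ee_pos: [552.3, -10.9, 109.2]
eef_rot: [0.142, 0.99, 0.0, 0.0]
force: [0.4, -0.0, 0.5]
gripper_width: 19.8
finger_force: 30.0
```

```bash
python3 st.py;python3 - <<'E'
from h import *
s=manip.read_state(); p,K,E,m=cam("wrist"); np.savez("wrist6.npz",p=p,K=K,E=E)
cv2.imwrite("pics/w6.png",cv2.resize(p[130:250,220:420],None,fx=4,fy=4,interpolation=cv2.INTER_CUBIC)[:,:,::-1])
E
```

```text
13.4 [552.27 -10.92 109.19] F [ 0.44 -0.03  0.49] T [ 0.114 -0.361  0.125] yaw 163.68 tilt [ 0.  0. -1.] j [ -0.377 -32.529 -32.075  -0.217   0.482   0.096]
```

View pics/w6.png

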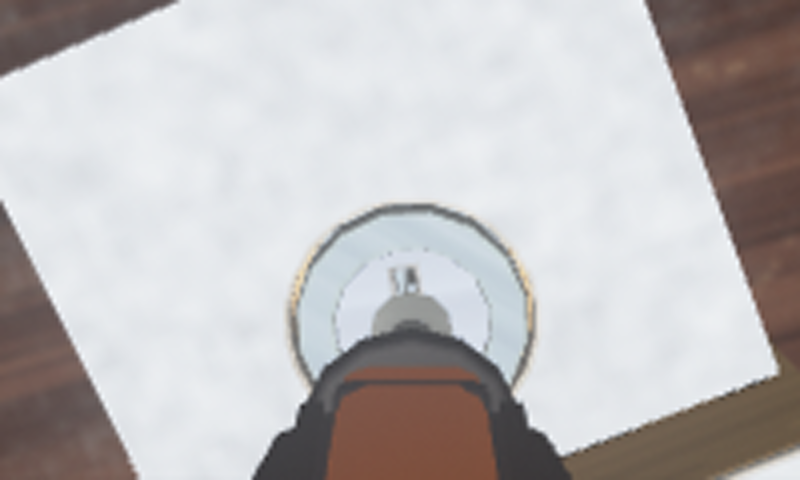

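The crop shows the disc turning with the blade: the slot is at (405,278), with the blade's end against its right side at (411,278).

Call:
step_arm:
  motion:
    - {"x": -0.01,"y": 0,"z": 0,"wx": 0,"wy": 0,"wz": 0.4,"hand": 10}
    - {"x": 0,"y": 0,"z": 0,"wx": 0,"wy": 0,"wz": 0.35,"hand": 10}
    - {"x": 0,"y": 0,"z": 0,"wx": 0,"wy": 0,"wz": 0,"hand": 10}
    - {"x": 0,"y": 0,"z": 0,"wx": 0,"wy": 0,"wz": 0,"hand": 10}

```text
time_s: 13.78
ee_pos: [552.4, -10.9, 109.2]
eef_rot: [0.168, 0.986, 0.0, -0.0]
force: [0.9, 0.9, 1.3]
gripper_width: 19.8
finger_force: 30.0
```

```bash
python3 st.py
```

```text
13.7833 [552.36 -10.95 109.16] F [0.88 0.85 1.33] T [ 0.233 -0.063  0.053] yaw 160.68 tilt [-0.  0. -1.] j [ -0.619 -32.328 -32.252  -0.333   0.159   0.098]
```

Call:
step_arm:
  motion:
    - {"x": 0,"y": 0,"z": 0,"wx": 0,"wy": 0,"wz": 0.4,"hand": 10}
    - {"x": 0,"y": 0,"z": 0,"wx": 0,"wy": 0,"wz": 0.35,"hand": 10}
    - {"x": 0,"y": 0,"z": 0,"wx": 0,"wy": 0,"wz": 0,"hand": 10}
    - {"x": 0,"y": 0,"z": 0,"wx": 0,"wy": 0,"wz": 0,"hand": 10}

```text
time_s: 14.12
ee_pos: [552.4, -10.9, 109.2]
eef_rot: [0.194, 0.981, 0.0, -0.0]
force: [0.2, 0.8, 2.5]
gripper_width: 20.0
finger_force: 30.0
```

```bash
python3 st.py
```

```text
14.1167 [552.36 -10.94 109.18] F [0.23 0.79 2.54] T [ 0.347 -0.017  0.032] yaw 157.68 tilt [-0.  0. -1.] j [ -0.754 -32.281 -32.329  -0.403   0.048   0.101]
```

Call:
step_arm:
  motion:
    - {"x": 0,"y": 0.007,"z": 0,"wx": 0,"wy": 0,"wz": 0.3,"hand": 10}
    - {"x": 0,"y": 0,"z": 0,"wx": 0,"wy": 0,"wz": 0.3,"hand": 10}
    - {"x": 0,"y": 0,"z": 0,"wx": 0,"wy": 0,"wz": 0,"hand": 10}
    - {"x": 0,"y": 0,"z": 0,"wx": 0,"wy": 0,"wz": 0,"hand": 10}

```text
time_s: 14.45
ee_pos: [552.4, -10.9, 109.2]
eef_rot: [0.214, 0.977, -0.0, -0.0]
force: [-0.5, 1.2, 2.9]
gripper_width: 19.7
finger_force: 30.0
```

```bash
python3 st.py
```

```text
14.45 [552.41 -10.91 109.19] F [-0.51  1.2   2.93] T [0.134 0.199 0.021] yaw 155.26 tilt [-0. -0. -1.] j [ -0.469 -32.163 -32.479  -0.203  -0.178   0.102]
```

Call:
step_arm:
  motion:
    - {"x": 0,"y": 0,"z": 0,"wx": 0,"wy": 0,"wz": 0.3,"hand": 10}
    - {"x": 0,"y": 0,"z": 0,"wx": 0,"wy": 0,"wz": 0.3,"hand": 10}
    - {"x": 0,"y": 0,"z": 0,"wx": 0,"wy": 0,"wz": 0,"hand": 10}
    - {"x": 0,"y": 0,"z": 0,"wx": 0,"wy": 0,"wz": 0,"hand": 10}

```text
time_s: 14.78
ee_pos: [552.4, -10.9, 109.2]
eef_rot: [0.235, 0.972, -0.0, -0.0]
force: [-1.2, -0.9, 2.4]
gripper_width: 20.2
finger_force: 30.0
```

```bash
python3 st.py
```

```text
14.7833 [552.42 -10.91 109.18] F [-1.17 -0.93  2.38] T [0.153 0.274 0.074] yaw 152.85 tilt [-0. -0. -1.] j [ -0.392 -32.102 -32.61   -0.133  -0.339   0.103]
```

Call:
step_arm:
  motion:
    - {"x": 0.005,"y": 0,"z": 0,"wx": 0,"wy": 0,"wz": 0.3,"hand": 10}
    - {"x": 0,"y": 0,"z": 0,"wx": 0,"wy": 0,"wz": 0.3,"hand": 10}
    - {"x": 0,"y": 0,"z": 0,"wx": 0,"wy": 0,"wz": 0,"hand": 10}
    - {"x": 0,"y": 0,"z": 0,"wx": 0,"wy": 0,"wz": 0,"hand": 10}

```text
time_s: 15.12
ee_pos: [552.4, -10.9, 109.2]
eef_rot: [0.255, 0.967, -0.0, -0.0]
force: [-0.6, 0.2, 2.7]
gripper_width: 20.0
finger_force: 30.0
```

```bash
python3 st.py
```

```text
15.1167 [552.38 -10.89 109.18] F [-0.63  0.25  2.72] T [0.005 0.198 0.079] yaw 150.45 tilt [-0. -0. -1.] j [-1.7900e-01 -3.2191e+01 -3.2638e+01 -2.0000e-03 -2.8400e-01  1.0300e-01]
```

Call:
step_arm:
  motion:
    - {"x": 0,"y": 0,"z": 0,"wx": 0,"wy": 0,"wz": 0.3,"hand": 10}
    - {"x": 0,"y": 0,"z": 0,"wx": 0,"wy": 0,"wz": 0.2,"hand": 10}
    - {"x": 0,"y": 0,"z": 0,"wx": 0,"wy": 0,"wz": 0,"hand": 10}
    - {"x": 0,"y": 0,"z": 0,"wx": 0,"wy": 0,"wz": 0,"hand": 10}

```text
time_s: 15.45
ee_pos: [552.4, -10.9, 109.2]
eef_rot: [0.272, 0.962, -0.0, -0.0]
force: [-0.4, 0.4, 3.4]
gripper_width: 20.0
finger_force: 30.0
```

```bash
python3 st.py
```

```text
15.45 [552.4  -10.88 109.18] F [-0.4   0.38  3.37] T [-0.04   0.267  0.077] yaw 148.45 tilt [-0. -0. -1.] j [ -0.055 -32.216 -32.708   0.087  -0.317   0.1  ]
```

Call:
step_arm:
  motion:
    - {"x": 0.003,"y": 0,"z": -0.005,"wx": 0,"wy": 0,"wz": 0.3,"hand": 10}
    - {"x": 0,"y": 0,"z": 0,"wx": 0,"wy": 0,"wz": 0.2,"hand": 10}
    - {"x": 0,"y": 0,"z": 0,"wx": 0,"wy": 0,"wz": 0,"hand": 10}
    - {"x": 0,"y": 0,"z": 0,"wx": 0,"wy": 0,"wz": 0,"hand": 10}

```text
time_s: 15.78
ee_pos: [552.3, -10.8, 109.2]
eef_rot: [0.289, 0.957, -0.0, 0.0]
force: [0.7, 0.3, 0.9]
gripper_width: 19.8
finger_force: 30.0
```

```bash
python3 st.py
```

```text
15.7833 [552.32 -10.8  109.19] F [0.71 0.33 0.93] T [-0.181  0.12   0.066] yaw 146.45 tilt [-0. -0. -1.] j [  0.163 -32.883 -33.066   0.202  -0.056   0.1  ]
```

Call:
step_arm:
  motion:
    - {"x": 0,"y": 0,"z": 0,"wx": 0,"wy": 0,"wz": 0.3,"hand": 10}
    - {"x": 0,"y": 0,"z": 0,"wx": 0,"wy": 0,"wz": 0.2,"hand": 10}
    - {"x": 0,"y": 0,"z": 0,"wx": 0,"wy": 0,"wz": 0,"hand": 10}
    - {"x": 0,"y": 0,"z": 0,"wx": 0,"wy": 0,"wz": 0,"hand": 10}

```text
time_s: 16.12
ee_pos: [552.3, -10.8, 109.2]
eef_rot: [0.305, 0.952, -0.0, -0.0]
force: [-0.2, 0.1, 0.3]
gripper_width: 19.9
finger_force: 30.0
```

```bash
python3 st.py
```

```text
16.1167 [552.31 -10.81 109.2 ] F [-0.22  0.14  0.33] T [-0.235  0.076  0.11 ] yaw 144.45 tilt [-0. -0. -1.] j [  0.294 -33.235 -33.304   0.283   0.044   0.102]
```

```bash
python3 - <<'E'
from h import *
p,K,E,m=cam("wrist"); np.savez("wrist7.npz",p=p,K=K,E=E)
a=cv2.resize(p[180:225,295:350],(550,450),interpolation=cv2.INTER_CUBIC)
q=np.load("top0.npz")
t,Kt,Et,_=cam("scene"); b=cv2.resize(t[190:270,280:380],None,fx=2.4,fy=2.4,interpolation=cv2.INTER_CUBIC)
c=np.zeros((450,790,3),'uint8'); c[:,:550]=a; c[:192,550:790]=b
cv2.imwrite("pics/w7.png",c[:,:,::-1])
E
```

```text
(no output)
```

View pics/w7.png

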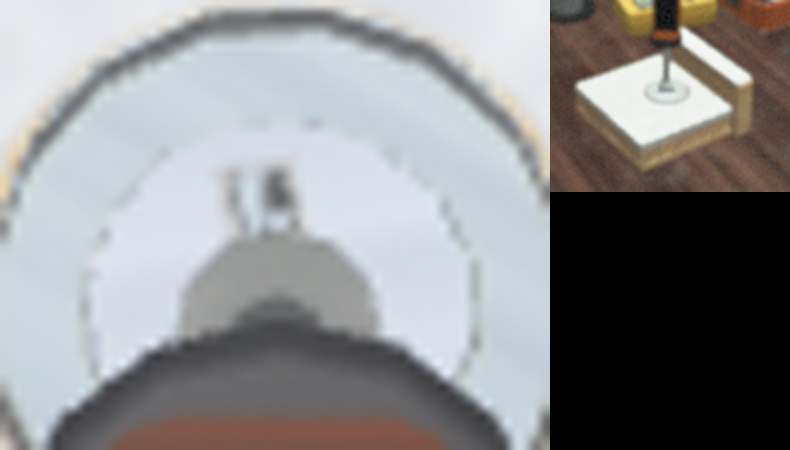

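The crop shows the slot at (258,200) still following the blade at (275,190). In the scene view the end board is nearly against the base board.

Call:
step_arm:
  motion:
    - {"x": 0,"y": -0.003,"z": 0,"wx": 0,"wy": 0,"wz": 0.25,"hand": 10}
    - {"x": 0,"y": 0,"z": 0,"wx": 0,"wy": 0,"wz": 0.25,"hand": 10}
    - {"x": 0,"y": 0,"z": 0,"wx": 0,"wy": 0,"wz": 0,"hand": 10}
    - {"x": 0,"y": 0,"z": 0,"wx": 0,"wy": 0,"wz": 0,"hand": 10}

```text
time_s: 16.55
ee_pos: [552.3, -10.8, 109.2]
eef_rot: [0.322, 0.947, 0.0, 0.0]
force: [0.1, -0.6, 0.0]
gripper_width: 19.6
finger_force: 30.0
```

```bash
python3 st.py
```

```text
16.55 [552.3  -10.84 109.25] F [ 0.14 -0.58  0.04] T [-0.181 -0.034  0.153] yaw 142.45 tilt [ 0.  0. -1.] j [  0.24  -33.693 -33.557   0.249   0.217   0.115]
```

Call:
step_arm:
  motion:
    - {"x": 0,"y": -0.003,"z": 0,"wx": 0,"wy": 0,"wz": 0.25,"hand": 10}
    - {"x": 0,"y": 0,"z": 0,"wx": 0,"wy": 0,"wz": 0.2,"hand": 10}
    - {"x": 0,"y": 0,"z": 0,"wx": 0,"wy": 0,"wz": 0,"hand": 10}
    - {"x": 0,"y": 0,"z": 0,"wx": 0,"wy": 0,"wz": 0,"hand": 10}

```text
time_s: 16.88
ee_pos: [552.3, -10.8, 109.2]
eef_rot: [0.337, 0.942, 0.0, 0.0]
force: [1.8, -0.3, -1.9]
gripper_width: 20.0
finger_force: 30.0
```

```bash
python3 st.py
```

```text
16.8833 [552.26 -10.84 109.23] F [ 1.79 -0.3  -1.92] T [-0.102 -0.171  0.08 ] yaw 140.65 tilt [ 0.  0. -1.] j [  0.036 -34.043 -33.707   0.126   0.386   0.131]
```

Call:
step_arm:
  motion:
    - {"x": -0.004,"y": 0,"z": 0.005,"wx": 0,"wy": 0,"wz": 0.2,"hand": 10}
    - {"x": 0,"y": 0,"z": 0,"wx": 0,"wy": 0,"wz": 0.25,"hand": 10}
    - {"x": 0,"y": 0,"z": 0,"wx": 0,"wy": 0,"wz": 0,"hand": 10}
    - {"x": 0,"y": 0,"z": 0,"wx": 0,"wy": 0,"wz": 0,"hand": 10}

```text
time_s: 17.22
ee_pos: [552.4, -10.9, 109.3]
eef_rot: [0.351, 0.936, 0.0, -0.0]
force: [-0.1, 1.2, -0.8]
gripper_width: 19.7
finger_force: 30.0
```

```bash
python3 st.py
```

```text
17.2167 [552.36 -10.87 109.27] F [-0.06  1.15 -0.77] T [-0.005 -0.082  0.159] yaw 138.85 tilt [ 0.  0. -1.] j [-2.5800e-01 -3.3682e+01 -3.3579e+01 -2.3000e-02  1.9100e-01  1.4800e-01]
```

Call:
step_arm:
  motion:
    - {"x": 0,"y": 0,"z": 0,"wx": 0,"wy": 0,"wz": 0.2,"hand": 10}
    - {"x": 0,"y": 0,"z": 0,"wx": 0,"wy": 0,"wz": 0.15,"hand": 10}
    - {"x": 0,"y": 0,"z": 0,"wx": 0,"wy": 0,"wz": 0,"hand": 10}
    - {"x": 0,"y": 0,"z": 0,"wx": 0,"wy": 0,"wz": 0,"hand": 10}

```text
time_s: 17.55
ee_pos: [552.3, -10.9, 109.2]
eef_rot: [0.363, 0.932, 0.0, -0.0]
force: [0.3, 1.0, -0.3]
gripper_width: 20.0
finger_force: 30.0
```

```bash
python3 st.py
```

```text
17.55 [552.35 -10.9  109.25] F [ 0.27  1.04 -0.28] T [0.165 0.006 0.145] yaw 137.45 tilt [ 0.  0. -1.] j [ -0.475 -33.62  -33.555  -0.135   0.154   0.159]
```

Call:
step_arm:
  motion:
    - {"x": 0,"y": 0.003,"z": 0,"wx": 0,"wy": 0,"wz": 0.2,"hand": 10}
    - {"x": 0,"y": 0,"z": 0,"wx": 0,"wy": 0,"wz": 0.2,"hand": 10}
    - {"x": 0,"y": 0,"z": 0,"wx": 0,"wy": 0,"wz": 0,"hand": 10}
    - {"x": 0,"y": 0,"z": 0,"wx": 0,"wy": 0,"wz": 0,"hand": 10}

```text
time_s: 17.88
ee_pos: [552.3, -10.9, 109.2]
eef_rot: [0.376, 0.927, 0.0, -0.0]
force: [-0.2, -0.1, -0.6]
gripper_width: 19.9
finger_force: 30.0
```

```bash
python3 st.py
```

```text
17.8833 [552.35 -10.86 109.21] F [-0.18 -0.1  -0.55] T [ 0.185 -0.008  0.148] yaw 135.85 tilt [-0.  0. -1.] j [ -0.508 -33.513 -33.566  -0.136   0.052   0.174]
```

Call:
step_arm:
  motion:
    - {"x": 0,"y": 0,"z": 0,"wx": 0,"wy": 0,"wz": 0.2,"hand": 10}
    - {"x": 0,"y": 0,"z": 0,"wx": 0,"wy": 0,"wz": 0,"hand": 10}
    - {"x": 0,"y": 0,"z": 0,"wx": 0,"wy": 0,"wz": 0,"hand": 10}
    - {"x": 0,"y": 0,"z": 0,"wx": 0,"wy": 0,"wz": 0,"hand": 10}

```text
time_s: 18.22
ee_pos: [552.4, -10.9, 109.2]
eef_rot: [0.382, 0.924, 0.0, -0.0]
force: [-0.6, 0.2, -0.4]
gripper_width: 20.1
finger_force: 30.0
```

```bash
python3 st.py
```

```text
18.2167 [552.39 -10.88 109.22] F [-0.57  0.15 -0.39] T [0.186 0.035 0.157] yaw 135.05 tilt [-0.  0. -1.] j [-6.050e-01 -3.345e+01 -3.356e+01 -1.800e-01  2.000e-03  1.680e-01]
```

Call:
step_arm:
  motion:
    - {"x": 0,"y": 0,"z": 0,"wx": 0,"wy": 0,"wz": 0.2,"hand": 10}
    - {"x": 0,"y": 0,"z": 0,"wx": 0,"wy": 0,"wz": 0.1,"hand": 10}
    - {"x": 0,"y": 0,"z": 0,"wx": 0,"wy": 0,"wz": 0,"hand": 10}
    - {"x": 0,"y": 0,"z": 0,"wx": 0,"wy": 0,"wz": 0,"hand": 10}

```text
time_s: 18.55
ee_pos: [552.4, -10.9, 109.2]
eef_rot: [0.392, 0.92, 0.0, -0.0]
force: [-0.2, 1.0, 0.5]
gripper_width: 20.1
finger_force: 30.0
```

```bash
python3 st.py
```

```text
18.55 [552.38 -10.88 109.21] F [-0.24  0.97  0.48] T [0.221 0.018 0.202] yaw 133.85 tilt [-0.  0. -1.] j [-6.9900e-01 -3.3399e+01 -3.3552e+01 -2.2300e-01 -3.3000e-02  1.8700e-01]
```

Call:
step_arm:
  motion:
    - {"x": 0,"y": 0,"z": 0,"wx": 0,"wy": 0,"wz": -0.5,"hand": 10}
    - {"x": 0,"y": 0,"z": 0,"wx": 0,"wy": 0,"wz": -0.5,"hand": 10}
    - {"x": 0,"y": 0,"z": 0,"wx": 0,"wy": 0,"wz": -0.5,"hand": 10}
    - {"x": 0,"y": 0,"z": 0,"wx": 0,"wy": 0,"wz": -0.2,"hand": 10}
    - {"x": 0,"y": 0,"z": 0,"wx": 0,"wy": 0,"wz": 0,"hand": 10}
    - {"x": 0,"y": 0,"z": 0,"wx": 0,"wy": 0,"wz": 0,"hand": 10}

```text
time_s: 19.05
ee_pos: [552.5, -11.1, 109.2]
eef_rot: [0.337, 0.941, -0.0, 0.0]
force: [-0.2, 0.2, 0.1]
gripper_width: 19.8
finger_force: 30.0
```

```bash
python3 st.py
```

```text
19.05 [552.45 -11.11 109.22] F [-0.16  0.19  0.12] T [-0.052 -0.089 -0.048] yaw 140.6 tilt [ 0. -0. -1.] j [-5.0000e-03 -3.3488e+01 -3.3443e+01  4.0000e-03  1.2900e-01 -1.0000e-02]
```

Call:
step_arm:
  motion:
    - {"x": 0,"y": 0,"z": -0.1,"wx": 0,"wy": 0,"wz": 0,"hand": 10}
    - {"x": 0,"y": 0,"z": -0.1,"wx": 0,"wy": 0,"wz": 0,"hand": 10}
    - {"x": 0,"y": 0,"z": -0.2,"wx": 0,"wy": 0,"wz": 0,"hand": 10}
    - {"x": 0,"y": 0,"z": -0.4,"wx": 0,"wy": 0,"wz": 0,"hand": 10}
    - {"x": 0,"y": 0,"z": -0.5,"wx": 0,"wy": 0,"wz": 0,"hand": 10}
    - {"x": 0,"y": 0,"z": -0.5,"wx": 0,"wy": 0,"wz": 0,"hand": 10}
    - {"x": 0,"y": 0,"z": -0.5,"wx": 0,"wy": 0,"wz": 0,"hand": 10}
    - {"x": 0,"y": 0,"z": -0.4,"wx": 0,"wy": 0,"wz": 0,"hand": 10}
    - {"x": 0,"y": 0,"z": -0.1,"wx": 0,"wy": 0,"wz": 0,"hand": 10}

```text
time_s: 19.8
ee_pos: [554.0, -11.1, 197.1]
eef_rot: [0.337, 0.942, 0.001, 0.003]
force: [1.2, 0.2, -0.9]
gripper_width: 20.0
finger_force: 30.0
```

Call:
step_arm:
  motion:
    - {"x": 0.22,"y": 0.36,"z": 0,"wx": 0,"wy": 0,"wz": 0,"hand": 10}
    - {"x": 0.44,"y": 0.72,"z": 0,"wx": 0,"wy": 0,"wz": 0,"hand": 10}
    - {"x": 0.44,"y": 0.72,"z": 0,"wx": 0,"wy": 0,"wz": 0,"hand": 10}
    - {"x": 0.44,"y": 0.72,"z": 0,"wx": 0,"wy": 0,"wz": 0,"hand": 10}
    - {"x": 0.44,"y": 0.72,"z": 0,"wx": 0,"wy": 0,"wz": 0,"hand": 10}
    - {"x": 0.44,"y": 0.72,"z": 0,"wx": 0,"wy": 0,"wz": 0,"hand": 10}
    - {"x": 0.44,"y": 0.72,"z": 0,"wx": 0,"wy": 0,"wz": 0,"hand": 10}
    - {"x": 0.44,"y": 0.72,"z": 0,"wx": 0,"wy": 0,"wz": 0,"hand": 10}
    - {"x": 0.44,"y": 0.72,"z": 0,"wx": 0,"wy": 0,"wz": 0,"hand": 10}
    - {"x": 0.22,"y": 0.36,"z": 0,"wx": 0,"wy": 0,"wz": 0,"hand": 10}
    - {"x": 0,"y": 0,"z": 0,"wx": 0,"wy": 0,"wz": 0,"hand": 10}
    - {"x": 0,"y": 0,"z": 0,"wx": 0,"wy": 0,"wz": 0,"hand": 10}

```text
time_s: 20.8
ee_pos: [583.2, 215.1, 192.2]
eef_rot: [0.336, 0.942, -0.001, -0.001]
force: [0.5, -1.2, -1.1]
gripper_width: 20.2
finger_force: 30.0
```

```bash
python3 st.py; python3 - <<'E'
from h import *
s=manip.read_state(); p,K,E,m=cam("wrist"); np.savez("wrist8.npz",p=p,K=K,E=E); print(proj([552.8,240.4,72],K,E),"tip pred",proj(s["ee_pos"]+[0,0,-84.5],K,E))
a=cv2.resize(p[120:240,260:400],None,fx=5,fy=5,interpolation=cv2.INTER_CUBIC)
cv2.imwrite("pics/w8.png",a[:,:,::-1])
E
```

```text
20.8 [583.18 215.07 192.19] F [ 0.51 -1.18 -1.09] T [-0.057  0.006 -0.025] yaw 140.73 tilt [-0.002 -0.001 -1.   ] j [ 9.7300e-01 -3.9457e+01 -3.6310e+01  1.2600e-01  5.5000e-02  2.3000e-02]
[323.68059583 150.29973846] tip pred [323.17489338 207.39756655]
```

View pics/w8.png

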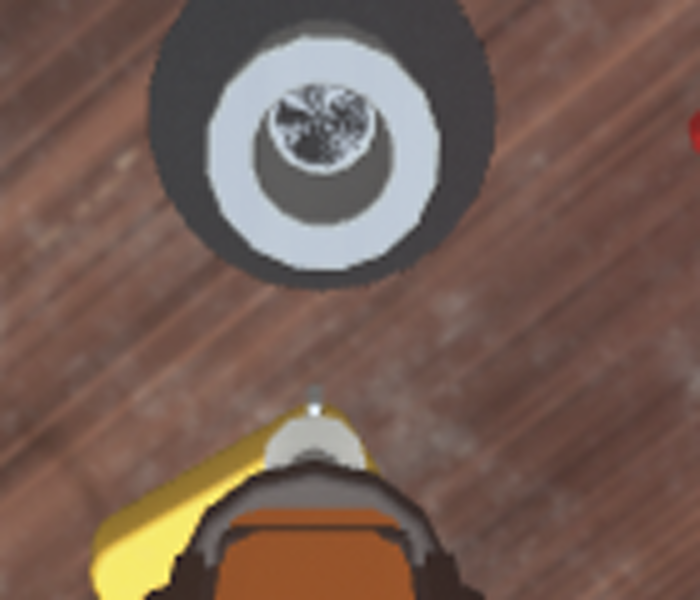

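The crop shows the stand's rim centred at (323,152), and the blade's front tip at (315,385). That is the tenth picture.

```bash
python3 - <<'E'
from h import *
z=np.load("wrist8.npz");p,K,E=z["p"],z["K"],z["E"]; s=manip.read_state()
f=lambda x,y,z:tool(s,onz(260+(x+.5)/5-.5,120+(y+.5)/5-.5,z,K,E))
S=f(323,152,72);T=f(315,385,s["ee_pos"][2]-84.5)-[8,0,0]; print(S,T,S-T, f(206,152,72)-f(440,152,72))
E
```

```text
[ 40.31689053   1.43780966 120.46388285] [ 1.0804097   0.15185644 84.50356302] [39.23648082  1.28595322 35.96031983] [ -0.0808684  -39.06398559   0.06258317]
```

Call:
step_arm:
  motion:
    - {"x": 0.4,"y": 0.013,"z": 0,"wx": 0,"wy": 0,"wz": 0,"hand": 10}
    - {"x": 0.5,"y": 0.015,"z": 0,"wx": 0,"wy": 0,"wz": 0,"hand": 10}
    - {"x": 0.41,"y": 0.015,"z": 0,"wx": 0,"wy": 0,"wz": 0,"hand": 10}
    - {"x": 0,"y": 0,"z": 0.2,"wx": 0,"wy": 0,"wz": 0,"hand": 10}
    - {"x": 0,"y": 0,"z": 0.4,"wx": 0,"wy": 0,"wz": 0,"hand": 10}
    - {"x": 0,"y": 0,"z": 0.4,"wx": 0,"wy": 0,"wz": 0,"hand": 10}
    - {"x": 0,"y": 0,"z": 0.4,"wx": 0,"wy": 0,"wz": 0,"hand": 10}
    - {"x": 0,"y": 0,"z": 0.2,"wx": 0,"wy": 0,"wz": 0,"hand": 10}
    - {"x": 0,"y": 0,"z": 0,"wx": 0,"wy": 0,"wz": 0,"hand": 10}
    - {"x": 0,"y": 0,"z": 0,"wx": 0,"wy": 0,"wz": 0,"hand": 10}

```text
time_s: 21.68
ee_pos: [553.9, 240.3, 144.0]
eef_rot: [0.337, 0.942, -0.001, -0.001]
force: [0.9, -0.0, -0.9]
gripper_width: 19.7
finger_force: 30.0
```

```bash
python3 st.py
```

```text
21.6833 [553.94 240.26 144.04] F [ 0.88 -0.03 -0.91] T [0.035 0.012 0.045] yaw 140.63 tilt [-0.002 -0.001 -1.   ] j [ 1.8000e-02 -3.7842e+01 -3.4131e+01  4.7000e-02  9.3000e-02 -1.0000e-03]
```

Call:
step_arm:
  motion:
    - {"x": 0,"y": 0,"z": 0.3,"wx": 0,"wy": 0,"wz": 0,"hand": 10}
    - {"x": 0,"y": 0,"z": 0.3,"wx": 0,"wy": 0,"wz": 0,"hand": 10}
    - {"x": 0,"y": 0,"z": 0.3,"wx": 0,"wy": 0,"wz": 0,"hand": 10}
    - {"x": 0,"y": 0,"z": 0.3,"wx": 0,"wy": 0,"wz": 0,"hand": 10}
    - {"x": 0,"y": 0,"z": 0.2,"wx": 0,"wy": 0,"wz": 0,"hand": 10}
    - {"x": 0,"y": 0,"z": 0.1,"wx": 0,"wy": 0,"wz": 0,"hand": 10}
    - {"x": 0,"y": 0,"z": 0.1,"wx": 0,"wy": 0,"wz": 0,"hand": 10}
    - {"x": 0,"y": 0,"z": 0,"wx": 0,"wy": 0,"wz": 0,"hand": 10}
    - {"x": 0,"y": 0,"z": 0,"wx": 0,"wy": 0,"wz": 0,"hand": 10}

```text
time_s: 22.43
ee_pos: [554.4, 240.7, 97.3]
eef_rot: [0.337, 0.942, 0.0, 0.0]
force: [0.4, 0.2, -1.2]
gripper_width: 19.9
finger_force: 30.0
```

```bash
python3 st.py
```

```text
22.4333 [554.36 240.73  97.34] F [ 0.4   0.23 -1.16] T [-0.036  0.033  0.001] yaw 140.65 tilt [ 0.  0. -1.] j [-3.0000e-03 -3.9062e+01 -3.3299e+01  4.6000e-02  7.9000e-02 -0.0000e+00]
```

Inside the hole without contact; lower the last few millimetres.

Call:
step_arm:
  motion:
    - {"x": 0,"y": 0,"z": 0.08,"wx": 0,"wy": 0,"wz": 0,"hand": 10}
    - {"x": 0,"y": 0,"z": 0.06,"wx": 0,"wy": 0,"wz": 0,"hand": 10}
    - {"x": 0,"y": 0,"z": 0.03,"wx": 0,"wy": 0,"wz": 0,"hand": 10}
    - {"x": 0,"y": 0,"z": 0,"wx": 0,"wy": 0,"wz": 0,"hand": 10}
    - {"x": 0,"y": 0,"z": 0,"wx": 0,"wy": 0,"wz": 0,"hand": 10}

```text
time_s: 22.85
ee_pos: [554.2, 240.7, 92.1]
eef_rot: [0.337, 0.942, 0.0, -0.0]
force: [-0.4, -0.2, -0.6]
gripper_width: 20.0
finger_force: 30.0
```

```bash
python3 st.py
```

```text
22.85 [554.22 240.66  92.12] F [-0.35 -0.17 -0.64] T [-0.028  0.032  0.042] yaw 140.65 tilt [-0.  0. -1.] j [-1.0000e-03 -3.9497e+01 -3.3428e+01  4.6000e-02  7.6000e-02 -0.0000e+00]
```

Call:
step_arm:
  motion:
    - {"x": 0,"y": 0,"z": 0.02,"wx": 0,"wy": 0,"wz": 0,"hand": 10}
    - {"x": 0,"y": 0,"z": 0.02,"wx": 0,"wy": 0,"wz": 0,"hand": 10}
    - {"x": 0,"y": 0,"z": 0,"wx": 0,"wy": 0,"wz": 0,"hand": 10}
    - {"x": 0,"y": 0,"z": 0,"wx": 0,"wy": 0,"wz": 0,"hand": 10}

```text
time_s: 23.18
ee_pos: [554.2, 240.7, 90.9]
eef_rot: [0.337, 0.942, 0.0, 0.0]
force: [-0.1, 0.3, -1.2]
gripper_width: 19.9
finger_force: 30.0
```

```bash
python3 st.py
```

```text
23.1833 [554.23 240.67  90.93] F [-0.05  0.34 -1.22] T [-0.051  0.026 -0.015] yaw 140.65 tilt [ 0.  0. -1.] j [-1.0000e-03 -3.9587e+01 -3.3458e+01  4.7000e-02  7.2000e-02 -0.0000e+00]
```

Call:
step_arm:
  motion:
    - {"x": 0,"y": 0,"z": 0.02,"wx": 0,"wy": 0,"wz": 0,"hand": 10}
    - {"x": 0,"y": 0,"z": 0.02,"wx": 0,"wy": 0,"wz": 0,"hand": 10}
    - {"x": 0,"y": 0,"z": 0,"wx": 0,"wy": 0,"wz": 0,"hand": 10}
    - {"x": 0,"y": 0,"z": 0,"wx": 0,"wy": 0,"wz": 0,"hand": 10}

```text
time_s: 23.52
ee_pos: [554.3, 240.7, 90.8]
eef_rot: [0.337, 0.942, -0.0, 0.0]
force: [-2.7, -0.4, 4.8]
gripper_width: 19.9
finger_force: 30.0
```

```bash
python3 st.py
```

```text
23.5167 [554.31 240.67  90.85] F [-2.7  -0.45  4.84] T [-0.283  0.573 -0.016] yaw 140.66 tilt [-0. -0. -1.] j [-1.1500e-01 -3.6476e+01 -3.2056e+01  8.4000e-02 -8.3000e-01 -3.0000e-03]
```

Contact with the rim. Open evenly, then rise.

Call:
step_arm:
  motion:
    - {"x": 0,"y": 0,"z": -0.015,"wx": 0,"wy": 0,"wz": 0,"hand": 10}
    - {"x": 0,"y": 0,"z": 0,"wx": 0,"wy": 0,"wz": 0,"hand": 10}
    - {"x": 0,"y": 0,"z": 0,"wx": 0,"wy": 0,"wz": 0,"hand": 24}
    - {"x": 0,"y": 0,"z": 0,"wx": 0,"wy": 0,"wz": 0,"hand": 30}
    - {"x": 0,"y": 0,"z": 0,"wx": 0,"wy": 0,"wz": 0,"hand": 50}
    - {"x": 0,"y": 0,"z": 0,"wx": 0,"wy": 0,"wz": 0,"hand": 60}
    - {"x": 0,"y": 0,"z": 0,"wx": 0,"wy": 0,"wz": 0,"hand": 60}
    - {"x": 0,"y": 0,"z": 0,"wx": 0,"wy": 0,"wz": 0,"hand": 60}

```text
time_s: 24.18
ee_pos: [554.2, 240.6, 89.9]
eef_rot: [0.337, 0.942, -0.0, -0.0]
force: [0.9, 0.0, 1.2]
gripper_width: 51.0
finger_force: 0.0
```

Call:
step_arm:
  motion:
    - {"x": 0,"y": 0,"z": -0.2,"wx": 0,"wy": 0,"wz": 0,"hand": 60}
    - {"x": 0,"y": 0,"z": -0.4,"wx": 0,"wy": 0,"wz": 0,"hand": 60}
    - {"x": 0,"y": 0,"z": -0.6,"wx": 0,"wy": 0,"wz": 0,"hand": 60}
    - {"x": 0,"y": 0,"z": -0.7,"wx": 0,"wy": 0,"wz": 0,"hand": 60}
    - {"x": 0,"y": 0,"z": -0.7,"wx": 0,"wy": 0,"wz": 0,"hand": 60}
    - {"x": 0,"y": 0,"z": -0.7,"wx": 0,"wy": 0,"wz": 0,"hand": 60}
    - {"x": -0.6,"y": 0,"z": -0.5,"wx": 0,"wy": 0,"wz": 0,"hand": 60}
    - {"x": -0.7,"y": 0,"z": 0,"wx": 0,"wy": 0,"wz": 0,"hand": 60}
    - {"x": -0.7,"y": 0,"z": 0,"wx": 0,"wy": 0,"wz": 0,"hand": 60}
    - {"x": 0,"y": 0,"z": 0,"wx": 0,"wy": 0,"wz": 0,"hand": 60}
    - {"x": 0,"y": 0,"z": 0,"wx": 0,"wy": 0,"wz": 0,"hand": 60}
    - {"x": 0,"y": 0,"z": 0,"wx": 0,"wy": 0,"wz": 0,"hand": 60}

```text
time_s: 25.18
ee_pos: [600.2, 202.9, 204.6]
eef_rot: [0.337, 0.942, 0.0, -0.0]
force: [-1.0, -0.1, -0.0]
gripper_width: 59.9
finger_force: 0.0
```

```bash
python3 st.py; python3 - <<'E'
from h import *
s=manip.read_state(); p,K,E,m=cam("wrist"); np.savez("wrist9.npz",p=p,K=K,E=E)
hsv=cv2.cvtColor(p,cv2.COLOR_RGB2HSV)
def near(mask,z,r):
    u,v=proj([553.5,240,z],K,E); k=np.zeros(mask.shape,'uint8'); cv2.circle(k,(int(u),int(v)),r,255,-1); return mask&k
m=near(cv2.inRange(hsv,(5,150,230),(25,255,255)),136,50); c=max(cv2.findContours(m,0,1)[0],key=cv2.contourArea); r=cv2.minAreaRect(c)
bp=np.array([onz(*q,136,K,E)[:2] for q in cv2.boxPoints(r)]); print("driver top",onz(*r[0],136,K,E).round(1),np.linalg.norm(np.diff(bp,axis=0),axis=1).round(1))
q=near(cv2.inRange(hsv,(0,0,110),(180,70,235)),72,30); c=max(cv2.findContours(q,0,1)[0],key=cv2.contourArea); cc,rr=cv2.minEnclosingCircle(c); print("rim",onz(*cc,72,K,E).round(1),rr*(E[2,3]-72)/K[0,0])
E
```

```text
25.1833 [600.24 202.92 204.58] F [-1.05 -0.1  -0.04] T [-0.05   0.005 -0.028] yaw 140.65 tilt [-0.  0. -1.] j [-5.2300e-01 -4.0161e+01 -3.6157e+01  2.1000e-02  6.4000e-02  0.0000e+00]
driver top [553.5 240.7 136. ] [18.  23.8 18.5]
rim [552.7 240.9  72. ] 20.31355962087235
```

The driver stands upright, within 1 mm of the stand's axis and clear of the gripper. The lock reached about 0.187 N m, which is in the firm range. Handing in.

```bash
python3 -c "
from workcell import manip
print(manip.job_done())"
```

```text
the job is handed in; nothing more can be done
None
```

The job is handed in (no verdict came back): I turned the cam disc clockwise until the lock was firm at about 0.187 N m, put the screwdriver back upright in its stand within about 1 mm of centre, and kept clear of the meter, tin and timer; I judged the board home from the torque and did not measure the final gap.

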